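# Pack four loose sherds into the foam pads cut for them

### The arm

A 7-joint arm with a two-finger parallel gripper is mounted at the origin on a cart in front of the work surface, level with it; the furniture and walls round the work are solid. World frame = base frame: x ahead of the robot, y to its left, z up, the work surface at z = 0. Lengths are in m, angles in rad, forces in N, time in s.
With the tool pointing down it reaches from about 0.4 to 0.9 m from the base axis. Payload 5.5 kg.
Tool frame: the origin (TCP) lies midway between the tips of the shut fingers; the grasp point (between the pads) lies 19 mm behind it (grasp_offset is the distance from the TCP to the grasp point, in m); z points along the fingers, y is the line along which they close (so a half turn about z gives the same grasp; the last joint's range is limited). The gripper opens to 92 mm and grips with 3 to 60 N. Pads are 19 mm wide; open, the fingers measure 130 mm over their backs; the gripper's body (75 mm by 190 mm) begins 47 mm behind the grasp point.
Start: joints at [1.432, 0.501, -0.427, 1.55, 0.221, 1.138, -0.21], TCP at [0.254, -0.598, 0.191] pointing down, gripper open.
Joint ranges: [-2.88, 2.88], [-0.31, 2.03], [-1.54, 1.56], [0.2, 2.42], [-1.41, 4.55], [0.19, 2.02], [-2.57, 2.57]. Speed limits (rad/s): [2.57, 2.57, 3.14, 3.14, 3.14, 3.14, 3.14].

### API

Orientations are given as a rotation vector (axis times angle).
In Python, from rig import * gives the robot as it stands. The module is installed in compiled form; this text tells all that it offers.
- The arm moves only by the shell command python3 -m handwheel 'ROWS' [FORCE]. ROWS is JSON, a list of rows, each a list of 3 entries, a list of its own where there are three numbers: the shift along the tool's x, y, z normalised to -1 to 1, where 1 is 800 mm, then the turn, a rotation vector about the tool's x, y, z normalised to -1 to 1, where 1 is 0.5 rad, then the finger opening in mm, from 0 to 91.8. In form: [[[dx, dy, dz], [ax, ay, az], grip], ...]. A call has 1 to 5 rows; each row is the pose to reach, as a shift and turn from the pose commanded when the call began, along the tool's axes at that moment; what a row does not reach only later rows make up. A row lasts 1/8 s, in which the tool goes at most 62.5 mm and 10.7 degrees, less where a joint would pass 70% of its speed; a pose out of reach is approached as far as the arm can. A call with a number of a shift or a turn outside -1 to 1 is refused whole. A call with a gripper value outside its range is refused whole. The fingers move at their own pace and stop on an object; FORCE is the grip in N (left out, the last holds). Time passes only in rows, so rows that repeat a pose let the fingers close. It gives the time, the measured TCP pose, the force, the opening and the grip force at its end, in the units of the state.
- read_state(): the state, without advancing time (a new reading comes with each control period).
- capture(name): name is "scene" or "top"; returns a dict with "frame" (480x640x3 uint8, blue, green, red), "camera_matrix" (3x3 intrinsics, pixels), "k1" (the pictures are not rectified: a ray, as slopes to the right and down, at radius r is drawn at 1 + k1 r^2 times it, then the intrinsics apply), "eye" and "rotation" of the camera in the world. Camera axes: x right, y down, z forward; pixel columns grow to the right and rows downward; lengths in m; the calibration is good to about 2 mm. A picture is of the moment at which its call begins. There is no depth.
- job_done(): hands the job in; it is judged then, once.
Trained networks look in the newest picture that a camera, given by its name, has taken for a name from the list of things; names that differ only in an ending like _2 or _b are one class to them, and where a whole thing is asked for, a point or a joint stands for the part that bears it (a point fixed in the world has none). Each returns a list of dicts, best first, with "confidence" (0 to 1); they miss things now and then, are a little off and sometimes report something else, mostly with a low value. They report only what shows in the picture. A call takes as long as a camera call.
- cut_out(camera, thing): "pixels" (480x640 bool, what is visible of it) and "extent" ([left, top, right, bottom] in pixels, round what is visible of it).
The state is a dict: "time_s": time; "joint_positions": joint angles; "qvel": joint speeds; "effort": joint torques, N m; "ee_pos": TCP position; "orientation": TCP orientation; "wrist_force": force on the tool from outside, world axes, zero at the start; "torque": the same for the moment, N m; "grip_width": finger opening in m; "gripper_force": force on a finger pad.
Only numpy, scipy, OpenCV 4.12 (cv2) and the standard library are available. Lean on these libraries where they do the work, as an engineer would, in place of code of your own. Each camera call takes 0.05 s, during which the arm holds its last target. There are 200 camera calls.

### The job

Pack the four pot sherds that lie in a row across the bench in front of you into the four empty foam storage pads behind them, each into the one cut-out made for its size and shape, lying flat on the white floor of the cut-out. They are brittle: lower each one gently into place, do not drop it, and leave the sherd that is already packed in the smaller pad over on the right as it is; the spread of sherds on the right is not part of the job.

Things in the scene. Friction and masses are not known exactly. Their poses are not given: they have to be found in the camera images.
- sherd_broad: Loose grey-brown pot sherd of the front row of four, the largest: long and broad, 48 x 84 x 13 mm (own x, y, z), flat on the table, its long (y) axis within 0.4 rad of world y. About 55 g. Grip it across its own x, where it is about 44 mm wide at the middle. Origin: under the centre of its outline, at its lowest level; z up.
- sherd_slim: Loose grey-brown pot sherd of the front row of four, long and slim, 32 x 72 x 14 mm (own x, y, z), flat on the table, its long (y) axis within 0.4 rad of world y. About 55 g. Grip it across its own x, where it is about 29 mm wide at the middle. Origin: under the centre of its outline, at its lowest level; z up.
- sherd_square: Loose grey-brown pot sherd of the front row of four, about as long as wide, 51 x 53 x 11 mm (own x, y, z), flat on the table, its x axis within 0.4 rad of world y. About 50 g. Grip it across its own y, where it is about 50 mm wide at the middle. Origin: under the centre of its outline, at its lowest level; z up.
- sherd_small: Loose grey-brown pot sherd of the front row of four, the smallest, 31 x 42 x 12 mm (own x, y, z), flat on the table, its longer (y) axis within 0.4 rad of world y. About 20 g. Grip it across its own x, where it is about 27 mm wide at the middle. Origin: under the centre of its outline, at its lowest level; z up.
- pad_broad: Fixed foam pad 116x81x20 mm (x,y,z), one of four in the back row, 20 mm or more apart. In its middle a 96x60 mm (x,y) cut-out through the grey foam to the white floor, 8 mm above the table; foam top at 20 mm. A 38 mm wide finger channel, equally deep, crosses the middle along y, open at both edges. For the long broad sherd, sherd y along pad x, either way round. Origin: centre of underside; z up.
- pad_slim: Fixed foam pad 116x81x20 mm (x,y,z), one of four in the back row, 20 mm or more apart. In its middle a 84x44 mm (x,y) cut-out through the grey foam to the white floor, 8 mm above the table; foam top at 20 mm. A 38 mm wide finger channel, equally deep, crosses the middle along y, open at both edges. For the long slim sherd, sherd y along pad x, either way round. Origin: centre of underside; z up.
- pad_square: Fixed foam pad 116x81x20 mm (x,y,z), one of four in the back row, 20 mm or more apart. In its middle a 63x65 mm (x,y) cut-out through the grey foam to the white floor, 8 mm above the table; foam top at 20 mm. A 38 mm wide finger channel, equally deep, crosses the middle along y, open at both edges. For the squarish sherd, sherd x along pad x, either way round. Origin: centre of underside; z up.
- pad_small: Fixed foam pad 116x81x20 mm (x,y,z), one of four in the back row, 20 mm or more apart. In its middle a 54x43 mm (x,y) cut-out through the grey foam to the white floor, 8 mm above the table; foam top at 20 mm. A 38 mm wide finger channel, equally deep, crosses the middle along y, open at both edges. For the smallest sherd, sherd y along pad x, either way round. Origin: centre of underside; z up.
- sherd_packed: Loose sherd, 41 x 59 x 12 mm, that already lies packed in a fifth, smaller pad (96 x 78 x 20 mm) on the right side of the table, apart from the four empty ones. To be left alone. (Also no part of the job: the fixed spread of sherds on the right, whose nearest piece, 62 x 78 mm, lies just behind the right end of the front row.) Origin under its centre.

How it is judged:
By the outcome, as a careful person would: the job done as asked, in the order asked, and still so for the second after the job is handed in, with the robot touching nothing.
It also fails if it takes over 90 s, if anything falls off the work surface, if the arm or the gripper's body presses on something with over 40 N, if the wrist force passes 120 N, or if a joint passes its speed limit or range.

## Working session

There is one attempt and no reset: what is moved stays moved. The work goes in short steps, Python scripts to look and compute and a shell command to move; the robot and the scene stay as the last step left them, time stands still between calls to the robot, and variables do not carry over. Pictures are saved under pics/ and viewed, at most 14 in all, crops included, and the job is handed in when it is done.

```bash
mkdir -p pics
cat > h.py <<'E'
from rig import *
import numpy as np, cv2
from scipy.spatial.transform import Rotation as R
E
python3 - <<'E'
from h import *
s=read_state()
for k in s: print(k,np.round(s[k],3))
for c in("top","scene"):
    d=capture(c); cv2.imwrite(f"pics/{c}0.png",d["frame"]); print(c,d["camera_matrix"],d["k1"],d["eye"],d["rotation"])
    for n in ["sherd_broad","sherd_slim","sherd_square","sherd_small","pad_broad","pad_slim","pad_square","pad_small","sherd_packed"]:
        print(n,[(round(float(o["confidence"]),2),np.round(o["extent"]).tolist()) for o in cut_out(c,n)])
E
```

```text
time_s 0.0
joint_positions [ 1.432  0.502 -0.427  1.551  0.221  1.138 -0.21 ]
qvel [ 0.    -0.001 -0.     0.001 -0.     0.     0.   ]
effort [ 0.0000e+00 -5.6661e+01 -5.8160e+00 -2.7912e+01 -6.8000e-02  3.1000e-02
  0.0000e+00]
ee_pos [ 0.254 -0.598  0.19 ]
orientation [-3.077e+00 -6.270e-01  1.000e-03]
wrist_force [0.018 0.188 0.288]
torque [-0.032 -0.052  0.056]
gripper_force 0.0
grip_width 0.092
top [[605.72237376   0.         315.53100034]
 [  0.         605.72237376 239.50980536]
 [  0.           0.           1.        ]] -0.14729225393382214 [ 0.1981105  -0.00529044  1.58793765] [-2.07692774  2.14622952 -0.21990278]
sherd_broad [(0.59, [250.0, 254.0, 281.0, 272.0])]
sherd_slim [(0.77, [305.0, 263.0, 326.0, 285.0])]
sherd_square [(0.69, [176.0, 276.0, 195.0, 291.0]), (0.21, [170.0, 192.0, 203.0, 235.0])]
sherd_small [(0.49, [217.0, 261.0, 228.0, 270.0])]
pad_broad [(0.77, [215.0, 175.0, 248.0, 219.0])]
pad_slim [(0.91, [303.0, 171.0, 337.0, 213.0])]
pad_square [(0.85, [171.0, 194.0, 202.0, 237.0])]
pad_small [(0.66, [259.0, 169.0, 289.0, 219.0])]
sherd_packed [(0.59, [447.0, 232.0, 469.0, 247.0])]
scene [[580.07954825   0.         320.43758764]
 [  0.         580.07954825 239.95766073]
 [  0.           0.           1.        ]] -0.12375122096353534 [-0.36816381  0.53154632  0.90924238] [-1.18169299  2.22517794 -1.03379699]
sherd_broad [(0.98, [254.0, 280.0, 290.0, 298.0])]
sherd_slim [(0.8, [320.0, 262.0, 333.0, 284.0])]
sherd_square [(0.9, [176.0, 335.0, 201.0, 353.0]), (0.69, [253.0, 278.0, 292.0, 298.0])]
sherd_small [(0.56, [216.0, 303.0, 230.0, 315.0])]
pad_broad [(0.83, [170.0, 240.0, 223.0, 278.0])]
pad_slim [(0.79, [262.0, 203.0, 310.0, 238.0]), (0.31, [422.0, 191.0, 443.0, 204.0])]
pad_square [(0.82, [131.0, 265.0, 182.0, 316.0])]
pad_small [(0.9, [215.0, 219.0, 268.0, 258.0])]
sherd_packed [(0.59, [419.0, 193.0, 444.0, 204.0])]
```

```bash
cat >> h.py <<'E'
def proj(d,P):
    K=np.array(d["camera_matrix"]);P=np.atleast_2d(P)
    c=(P-d["eye"])@R.from_rotvec(d["rotation"]).as_matrix()
    s=c[:,:2]/c[:,2:]; s=s*(1+d["k1"]*(s**2).sum(1,keepdims=True))
    return s*[K[0,0],K[1,1]]+K[:2,2]
def ground(d,uv,z):
    K=np.array(d["camera_matrix"]);uv=np.atleast_2d(np.float64(uv))
    t=(uv-K[:2,2])/[K[0,0],K[1,1]]; s=t.copy()
    for _ in range(20): s=t/(1+d["k1"]*(s**2).sum(1,keepdims=True))
    r=np.c_[s,np.ones(len(s))]@R.from_rotvec(d["rotation"]).as_matrix().T
    return (np.array(d["eye"])+r*((z-d["eye"][2])/r[:,2])[:,None])[:,:2]
def ortho(d,x0,x1,y0,y1,z,ppm):
    # image: up = +x, left = +y
    w,h=int((y1-y0)*ppm),int((x1-x0)*ppm)
    v,u=np.mgrid[0:h,0:w]
    P=np.c_[(x1-v/ppm).ravel(),(y1-u/ppm).ravel(),np.full(h*w,z)]
    m=proj(d,P).reshape(h,w,2).astype(np.float32)
    return cv2.remap(d["frame"],m[...,0],m[...,1],cv2.INTER_CUBIC)
E
python3 - <<'E'
from h import *
for c in("top","scene"):
    d=capture(c)
    print(c,ground(d,[[265,263]] if c=="top" else [[272,289]],0.01))
    for n in ["sherd_broad","sherd_slim","sherd_square","sherd_small","pad_broad","pad_slim","pad_square","pad_small","sherd_packed"]:
        z=0.02 if n[0]=="p" else .012
        for o in cut_out(c,n)[:1]:
            m=np.argwhere(o["pixels"])[:,::-1]
            g=ground(d,m,z); r=cv2.minAreaRect(np.float32(g*1000))
            print(n,len(m),np.round(g.mean(0),4),np.round(r[0]),np.round(r[1]),round(r[2]))
    im=ortho(d,0.0,0.65,-0.45,0.45,0.01,880)
    cv2.imwrite(f"pics/{c}_o.png",im)
E
```

```text
top [[0.47159632 0.12520721]]
sherd_broad 392 [0.4706 0.1197] [470. 120.] [78. 43.] 66
sherd_slim 90 [0.473  0.2415] [473. 241.] [27. 24.] 44
sherd_square 255 [0.4243 0.3377] [422. 339.] [45. 46.] 0
pad_broad 1269 [0.6575 0.2167] [658. 216.] [119.  82.] 0
pad_slim 1332 [ 0.6595 -0.0225] [661. -22.] [125.  84.] 1
pad_square 1372 [0.6101 0.3356] [611. 337.] [124.  84.] 0
pad_small 1349 [0.6594 0.0976] [659.  98.] [124.  86.] 3
sherd_packed 254 [ 0.5266 -0.3958] [ 524. -394.] [58. 38.] 88
scene [[0.4633889  0.12552463]]
sherd_broad 453 [0.4658 0.1232] [465. 125.] [80. 48.] 77
sherd_slim 247 [ 0.4362 -0.0027] [437.  -1.] [30. 73.] 22
sherd_square 332 [0.4197 0.3415] [418. 343.] [45. 46.] 89
sherd_small 145 [0.4685 0.2433] [469. 243.] [31. 32.] 56
pad_broad 1319 [0.6476 0.2216] [650. 220.] [137.  85.] 1
pad_slim 1132 [ 0.6486 -0.0165] [650. -18.] [135.  92.] 3
pad_square 1586 [0.6002 0.3416] [603. 342.] [ 86. 141.] 88
pad_small 369 [0.4133 0.3444] [414. 345.] [49. 45.] 79
sherd_packed 160 [ 0.524  -0.3933] [ 526. -393.] [52. 46.] 55
```

View pics/top0.png

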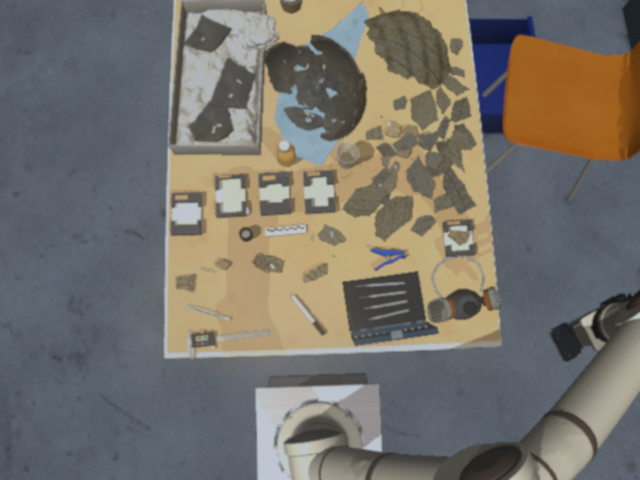

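View pics/top_o.png

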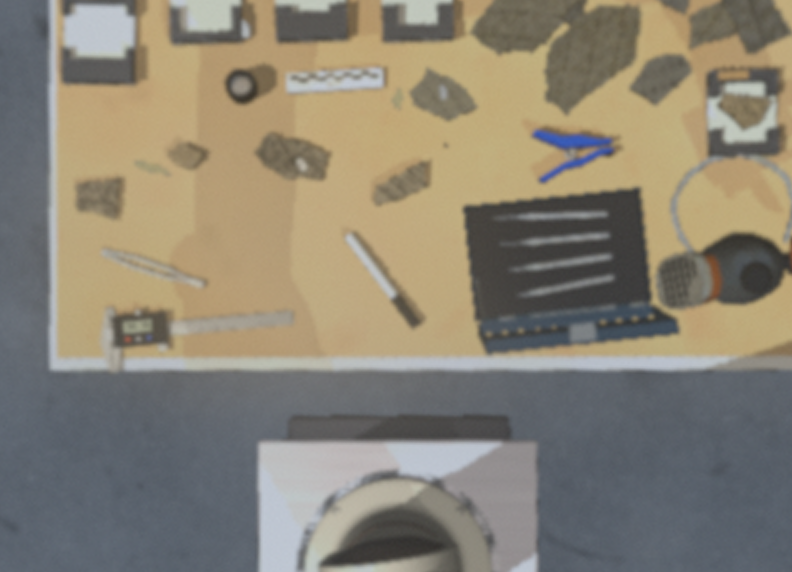

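Run:
```python
from h import *
for c in("top","scene"):
    d=capture(c)
    a=ortho(d,0.38,0.74,-0.1,0.42,0.01,1520)
    for i in range(0,6):
        x=0.4+i*.05; cv2.putText(a,f"{x:.2f}",(0,int((.74-x)*1520)),0,.4,(0,0,255)); 
    for i in range(0,11):
        y=-.1+i*.05; cv2.putText(a,f"{y:.2f}",(int((.42-y)*1520),540),0,.4,(0,0,255)); 
    cv2.imwrite(f"pics/{c}_z.png",a)
```

```text
(no output)
```

View pics/top_z.png

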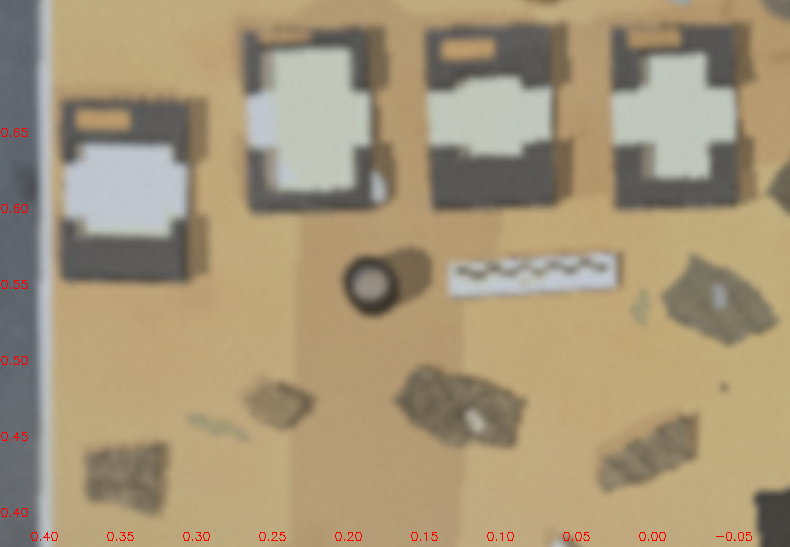

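View pics/scene_z.png

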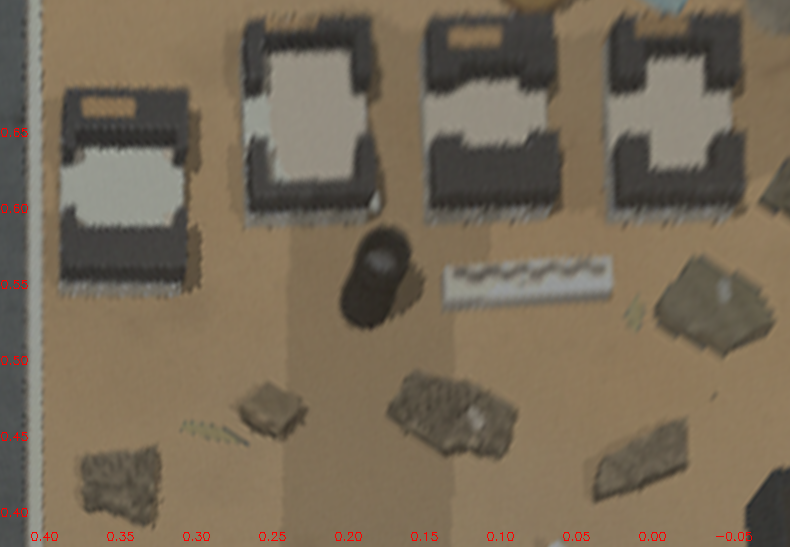

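```bash
cat > m.py <<'E'
from h import *
def seg(d,c,z,half,lo,hi,f):
    im=ortho(d,c[0]-half,c[0]+half,c[1]-half,c[1]+half,z,1000)
    hsv=cv2.cvtColor(im,cv2.COLOR_BGR2HSV)
    m=f(hsv).astype(np.uint8)
    m=cv2.morphologyEx(m,cv2.MORPH_OPEN,np.ones((3,3)))
    n,l,st,_=cv2.connectedComponentsWithStats(m)
    k=l==1+np.argmax(st[1:,4])
    v,u=np.nonzero(k); return np.c_[c[0]+half-v/1000,c[1]+half-u/1000],im,k
def fit(P,w,h,ths):
    best=None
    for t in ths:
        e1=np.array([np.cos(t),np.sin(t)]);e2=np.array([-e1[1],e1[0]])
        a,b=P@e1,P@e2
        A=np.percentile(a,[.3,99.7]);B=np.percentile(b,[.3,99.7])
        W,H=np.ptp(A),np.ptp(B); c=e1*A.mean()+e2*B.mean()
        s=abs(W-H-(w-h))+abs(W-w)*.3+abs(H-h)*.3
        if best is None or s<best[0]: best=(s,c,t,W,H)
    return best
S={"broad":((.47,.12),.048,.084,.013,0),"slim":((.437,-.001),.032,.072,.014,0),"square":((.422,.339),.051,.053,.011,1),"small":((.47,.24),.031,.042,.012,0)}
PD={"broad":(.6575,.2167),"slim":(.66,-.022),"square":(.61,.336),"small":(.659,.098)}
E
python3 - <<'E'
from m import *
D={c:capture(c) for c in("top","scene")}
rows=[]
for n,(c,w,h,t,q) in S.items():
    r=[]
    for cam,d in D.items():
        P,im,k=seg(d,c,t*.6,.06,0,0,lambda H:H[...,1]<95)
        ths=np.arange(-.42,.42,.01)+(np.pi/2 if q else 0)
        s,cc,th,W,H=fit(P,w,h,ths)
        print(n,cam,np.round(cc,4),round(th-(np.pi/2 if q else 0),2),np.round([W,H],4),len(P), "minrect",cv2.minAreaRect(np.float32(P*1000)))
        o=im.copy(); ct,_=cv2.findContours(k.astype(np.uint8),0,1); cv2.drawContours(o,ct,-1,(0,0,255),1)
        r.append(cv2.resize(o,(240,240)))
    rows.append(np.vstack(r))
im1=np.hstack(rows)
rows=[]
for n,c in PD.items():
    P,im,k=seg(D["top"],c,.02,.08,0,0,lambda H:(H[...,2]<105)&(H[...,1]<90))
    F,_,k2=seg(D["top"],c,.008,.06,0,0,lambda H:(H[...,2]>150)&(H[...,1]<60))
    ths=np.arange(-.1,.1,.005)
    for nm,Q in(("foam",P),("floor",F)):
        r=cv2.minAreaRect(np.float32(Q*1000)); print(n,nm,np.round(r[0],1),np.round(r[1],1),round(r[2],1),Q.mean(0))
    ct,_=cv2.findContours(k.astype(np.uint8),0,1); cv2.drawContours(im,ct,-1,(0,0,255),1)
    rows.append(cv2.resize(im,(240,240)))
cv2.imwrite("pics/seg.png",cv2.resize(np.vstack([im1,np.hstack(rows)]),(800,600)))
E
```

```text
broad top [0.4702 0.1206] 0.01 [0.1189 0.1191] 13328 minrect ((470.5, 120.5), (119.0, 119.0), 90.0)
broad scene [0.4705 0.1205] 0.0 [0.119 0.119] 14400 minrect ((470.5, 120.5), (119.0, 119.0), 90.0)
slim top [ 0.4369 -0.0005] -0.02 [0.1187 0.1199] 12140 minrect ((437.5, -0.5), (119.0, 119.0), 90.0)
slim scene [ 0.4375 -0.0005] 0.0 [0.119 0.119] 14398 minrect ((437.5, -0.5), (119.0, 119.0), 90.0)
square top [0.4225 0.3395] 0.0 [0.119 0.119] 14398 minrect ((422.5, 339.5), (119.0, 119.0), 90.0)
square scene [0.4225 0.3395] 0.0 [0.119 0.119] 14400 minrect ((422.5, 339.5), (119.0, 119.0), 90.0)
small top [0.4703 0.2405] -0.01 [0.119  0.1194] 13655 minrect ((470.5, 240.5), (119.0, 119.0), 90.0)
small scene [0.4705 0.2405] 0.0 [0.119 0.119] 14400 minrect ((470.5, 240.5), (119.0, 119.0), 90.0)
broad foam [618.2 213. ] [37.8 80.2] 2.4 [0.61193663 0.21175295]
broad floor [662.  218.7] [82. 93.] 90.0 [0.66200943 0.21739214]
slim foam [621.4 -25.4] [37.7 78.4] 1.8 [ 0.61750402 -0.02553883]
slim floor [664.5 -23.5] [83. 81.] 90.0 [ 0.66446488 -0.02429494]
square foam [572.5 335.5] [81. 37.] 90.0 [0.56851068 0.33500623]
square floor [615.7 338.6] [83.  59.7] 88.7 [0.61579605 0.33837503]
small foam [621.4  94.3] [38.6 79.9] 3.2 [0.61937267 0.09443894]
small floor [664.5  99. ] [82. 51.] 90.0 [0.66422633 0.09840545]
```

View pics/seg.png

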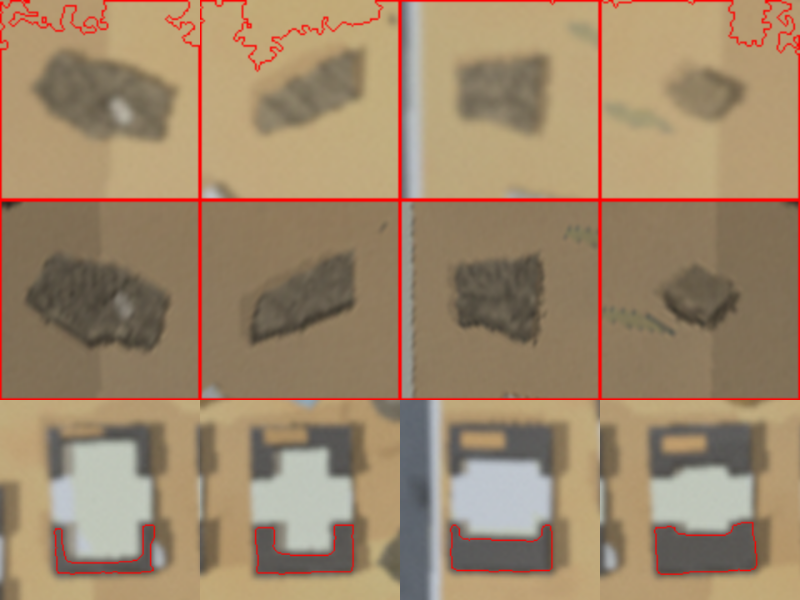

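```bash
cat > fit.py <<'E'
from m import *
from scipy.optimize import differential_evolution as DE
CUT={"broad":(96,60),"slim":(84,44),"square":(63,65),"small":(54,43)}
def padfit(d,n):
    c=PD[n]; V=cv2.GaussianBlur(ortho(d,c[0]-.08,c[0]+.08,c[1]-.07,c[1]+.07,.02,1000),(0,0),1).min(2).astype(float)
    V=np.minimum(V,130)
    h,w=V.shape; v,u=np.mgrid[0:h,0:w]; X=80-v; Y=70-u
    cx,cy=CUT[n]
    def f(p):
        a=(X-p[0])*np.cos(p[2])+(Y-p[1])*np.sin(p[2]); b=-(X-p[0])*np.sin(p[2])+(Y-p[1])*np.cos(p[2])
        foam=(abs(a)<58)&(abs(b)<40.5)&~((abs(a)<cx/2)&(abs(b)<cy/2))&~(abs(a)<19)
        out=(abs(a)<64)&(abs(b)<46)&~foam
        return V[foam].mean()-V[out].mean()
    r=DE(f,[(-15,15),(-15,15),(-.12,.12)],seed=0,popsize=10,maxiter=40)
    return np.r_[np.array(c)+r.x[:2]/1000,r.x[2]],r.fun
if __name__=="__main__":
    D={c:capture(c) for c in("top","scene")}
    for n in PD:
        for k in D: print("pad",n,k,*[np.round(q,4) for q in padfit(D[k],n)])
    rows=[]
    for n,(c,w,h,t,q) in S.items():
        r=[]
        for cam,d in D.items():
            hf=.06; im=ortho(d,c[0]-hf,c[0]+hf,c[1]-hf,c[1]+hf,t*.6,2000)
            m=np.full(im.shape[:2],2,np.uint8)
            box=cv2.boxPoints(((120,120),((100+10)*h/.053 if n!="x" else 0,(w*2000+30)),{"broad":20,"slim":-24,"square":0,"small":0}[n]))
            m[:]=0; cv2.ellipse(m,((120,120),(h*2000+70,w*2000+70),{"broad":20,"slim":-24,"square":0,"small":0}[n]),2,-1)
            cv2.ellipse(m,((120,120),(h*1100,w*1100),{"broad":20,"slim":-24,"square":0,"small":0}[n]),3,-1)
            cv2.grabCut(im,m,None,np.zeros((1,65)),np.zeros((1,65)),6,cv2.GC_INIT_WITH_MASK)
            k=cv2.morphologyEx((m&1),cv2.MORPH_OPEN,np.ones((5,5)))
            _,l,st,_=cv2.connectedComponentsWithStats(k); k=l==1+np.argmax(st[1:,4])
            v,u=np.nonzero(k); P=np.c_[c[0]+hf-v/2000,c[1]+hf-u/2000]
            s,cc,th,W,H=fit(P,w,h,np.arange(-.45,.45,.01)+(np.pi/2 if q else 0))
            print(n,cam,np.round(cc,4),round(th-(np.pi/2 if q else 0),2),np.round([W,H],4),"cent",np.round(P.mean(0),4),"area",len(P)/4)
            ct,_=cv2.findContours(k.astype(np.uint8),0,1); cv2.drawContours(im,ct,-1,(0,0,255),1)
            r.append(im)
        rows.append(np.vstack(r))
    cv2.imwrite("pics/seg2.png",cv2.resize(np.hstack(rows),(800,400)))
E
python3 fit.py
```

```text
pad broad top [0.6576 0.2149 0.0047] -31.9499
pad broad scene [0.6497 0.2211 0.0284] -50.7366
pad slim top [ 0.6603 -0.0255  0.0269] -33.0098
pad slim scene [ 0.6505 -0.0172  0.035 ] -44.6267
pad square top [ 0.6121  0.337  -0.    ] -29.8227
pad square scene [ 0.6022  0.3411 -0.0067] -42.6814
pad small top [0.6602 0.0964 0.0444] -30.602
pad small scene [0.6499 0.1019 0.0198] -39.1061
broad top [0.4711 0.1186] -0.24 [0.0458 0.0811] cent [0.472  0.1174] area 3158.25
broad scene [0.4674 0.1222] -0.28 [0.0491 0.0827] cent [0.4683 0.1211] area 3450.0
slim top [ 0.4409 -0.0061] 0.36 [0.0301 0.0701] cent [ 0.4408 -0.0071] area 1651.25
slim scene [ 0.441 -0.003] 0.37 [0.0284 0.0683] cent [ 0.4407 -0.0046] area 1601.5
square top [0.4294 0.3368] -0.45 [0.0594 0.0536] cent [0.4271 0.3369] area 2187.0
square scene [0.4243 0.3406] -0.07 [0.0511 0.0494] cent [0.4247 0.3388] area 2156.25
small top [0.4741 0.2414] -0.45 [0.0289 0.0386] cent [0.4729 0.2417] area 843.75
small scene [0.4716 0.2398] -0.36 [0.0343 0.0438] cent [0.4712 0.2393] area 1232.5
```

View pics/seg2.png

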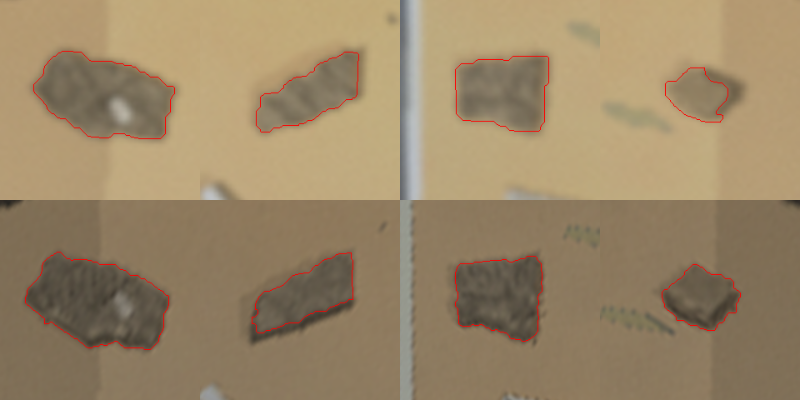

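```bash
cat > go.py <<'E'
import sys
from h import *
# usage: go.py x y z toolY_yaw  -> shift (normalised) & turn in present tool axes
s=read_state(); M=R.from_rotvec(s["orientation"]).as_matrix()
print("t",round(s["time_s"],2),"p",np.round(s["ee_pos"],4),"yYaw",round(np.arctan2(M[1,1],M[0,1]),3),"tilt",round(np.degrees(np.arccos(-M[2,2])),2),"q",np.round(s["joint_positions"],2),"F",np.round(s["wrist_force"],1),"w",round(s["grip_width"],4),"gf",round(s["gripper_force"],1))
a=list(map(float,sys.argv[1:]))
for i in range(0,len(a),4):
    x,y,z,w=a[i:i+4]; 
    G=np.array([[-np.sin(w)*-1*-1,0,0]]) if 0 else None
    ty=np.array([np.cos(w),np.sin(w),0]); tz=np.array([0,0,-1.]); tx=np.cross(ty,tz)
    r=R.from_matrix(M.T@np.c_[tx,ty,tz]).as_rotvec()
    print(a[i:i+4],"shift",np.round(M.T@(np.array([x,y,z])-s["ee_pos"])/.8,4),"turn",np.round(r/.5,3))
E
python3 go.py .4395 -.004 .12 .37
```

```text
t 2.3 p [ 0.2543 -0.5982  0.1907] yYaw -1.169 tilt 0.0 q [ 1.43  0.5  -0.43  1.55  0.22  1.14 -0.21] F [-0.6 -0.5 -0.2] w 0.0916 gf 0.0
[0.4395, -0.004, 0.12, 0.37] shift [ 0.5036 -0.5931  0.0884] turn [ 0.     0.    -3.078]
```

```bash
python3 -m handwheel '[[[0.5,-0.59,0],[0,0,-1],55],[[0.5,-0.59,0],[0,0,-1],55],[[0.5,-0.59,0],[0,0,-1],55],[[0.5,-0.59,0],[0,0,-1],55],[[0.5,-0.59,0],[0,0,-1],55]]' 15; python3 go.py .4395 -.004 .12 .37
```

```text
time_s: 2.92
ee_pos: [0.3475, -0.298, 0.191]
orientation: [2.827, 1.368, 0.0]
wrist_force: [0.4, -0.7, 0.4]
grip_width: 0.0549
gripper_force: 0.0
t 2.92 p [ 0.3475 -0.298   0.191 ] yYaw -0.669 tilt 0.06 q [ 1.29  0.17 -0.7   2.01  0.13  1.   -0.14] F [ 0.4 -0.7  0.4] w 0.0549 gf 0.0
[0.4395, -0.004, 0.12, 0.37] shift [ 0.3597 -0.1378  0.0885] turn [ 2.000e-03  2.000e-03 -2.078e+00]
```

```bash
python3 -m handwheel '[[[0.36,-0.138,0.03],[0,0,-1],55],[[0.36,-0.138,0.03],[0,0,-1],55],[[0.36,-0.138,0.03],[0,0,-1],55],[[0.36,-0.138,0.03],[0,0,-1],55],[[0.36,-0.138,0.03],[0,0,-1],55]]' 15 >/dev/null;  python3 -m handwheel '[[[0,0,0],[0,0,-1],55],[[0,0,0],[0,0,-1],55],[[0,0,0],[0,0,-1],55],[[0,0,0],[0,0,-1],55]]'  >/dev/null; python3 go.py .4395 -.004 .08 .37
```

```text
t 4.05 p [ 0.439  -0.0053  0.1668] yYaw 0.33 tilt 0.02 q [ 0.91  0.26 -1.07  2.07  0.27  0.97  0.02] F [-0.3 -0.5  0.3] w 0.0549 gf 0.0
[0.4395, -0.004, 0.08, 0.37] shift [0.0014 0.0011 0.1085] turn [ 0.001  0.    -0.08 ]
```

```bash
python3 -m handwheel '[[[0.0014,0.0011,0.155],[0,0,-0.08],55],[[0.0014,0.0011,0.155],[0,0,-0.08],55],[[0.0014,0.0011,0.155],[0,0,-0.08],55],[[0.0014,0.0011,0.155],[0,0,-0.08],55]]' >/dev/null; python3 go.py .4395 -.004 .004 .37
python3 - <<'E'
from h import *
d=capture("scene"); s=read_state()
p=s["ee_pos"]; u=proj(d,p)[0]; print(u)
c=d["frame"][200:330,250:400].copy(); c=cv2.resize(c,None,fx=5,fy=4.6*1,interpolation=cv2.INTER_CUBIC)
cv2.circle(c,(int((u[0]-250)*5),int((u[1]-200)*4.6)),3,(0,0,255),-1)
t=capture("top"); print(proj(t,p)); 
cv2.imwrite("pics/a1.png",c)
E
```

```text
t 4.55 p [ 0.4407 -0.0035  0.0444] yYaw 0.371 tilt 0.11 q [ 0.7   0.48 -0.89  2.16  0.56  0.74 -0.19] F [ 0.4 -0.  -0.2] w 0.0548 gf 0.0
[0.4395, -0.004, 0.004, 0.37] shift [-0.     -0.0018  0.0505] turn [0.004 0.001 0.001]
[325.79749124 260.39056122]
[[314.05781035 270.54640386]]
```

View pics/a1.png

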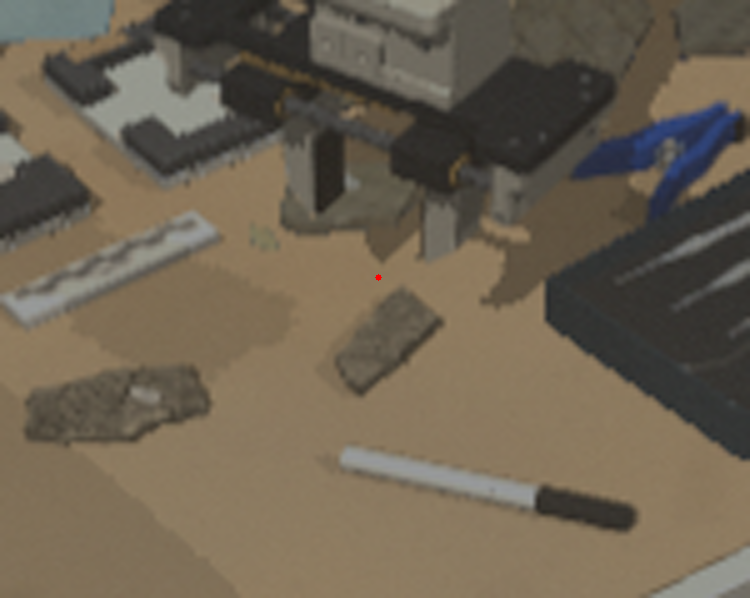

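```bash
python3 -m handwheel '[[[0,-0.0018,0.03],[0,0,0],55],[[0,-0.0018,0.03],[0,0,0],55],[[0,-0.0018,0.03],[0,0,0],55]]' >/dev/null; python3 go.py .4395 -.004 .004 .37
python3 - <<'E'
from h import *
s=read_state();p=np.array(s["ee_pos"]); M=R.from_rotvec(s["orientation"]).as_matrix()
out=[]
for n,(r0,c0) in {"scene":(210,270),"top":(220,270)}.items():
    d=capture(n)
    c=cv2.resize(d["frame"][r0:r0+90,c0:c0+90],None,fx=6,fy=6,interpolation=cv2.INTER_CUBIC)[:,:400]
    for k in(-1,0,1):
        for z in(0,-.019):
            u=proj(d,p+M@np.array([0,k*s["grip_width"]/2,z]))[0]
            cv2.circle(c,(int((u[0]-c0)*6),int((u[1]-r0)*6)),2,(0,0,255) if z==0 else (0,255,0),-1)
    out.append(c)
cv2.imwrite("pics/a2.png",np.hstack(out))
E
```

```text
t 5.03 p [ 0.4394 -0.0049  0.0204] yYaw 0.37 tilt 0.16 q [ 0.66  0.52 -0.85  2.18  0.62  0.7  -0.24] F [ 0.   0.8 -0.3] w 0.0547 gf 0.0
[0.4395, -0.004, 0.004, 0.37] shift [0.001  0.0004 0.0205] turn [0.004 0.004 0.001]
```

View pics/a2.png

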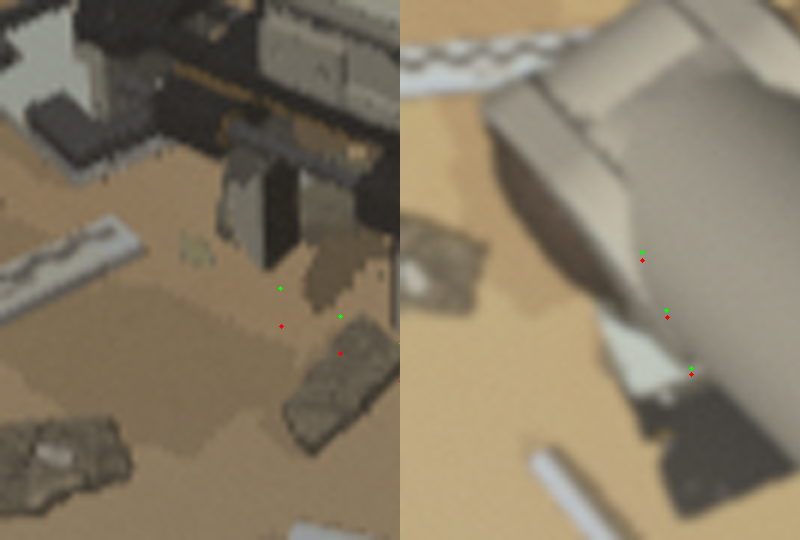

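Run:
```python
from h import *
s=read_state();p=np.array(s["ee_pos"]); M=R.from_rotvec(s["orientation"]).as_matrix()
d=capture("scene"); r0,c0=165,245
c=cv2.resize(d["frame"][r0:r0+120,c0:c0+160],None,fx=5,fy=5,interpolation=cv2.INTER_CUBIC)
def dot(v,col):
    u=proj(d,p+M@np.array(v))[0]; cv2.circle(c,(int((u[0]-c0+.5)*5),int((u[1]-r0+.5)*5)),2,col,-1)
for k in(-1,1):
    for z in(0,-.019,-.066): dot([0,k*s["grip_width"]/2,z],(0,0,255))
    for x in(-1,1): dot([x*.0375,k*.095,-.066],(0,255,0)); dot([x*.0095,k*(s["grip_width"]/2+.019),0],(255,0,0))
for z in np.arange(0,.25,.02): dot([0,0,-z],(0,255,255))
cv2.imwrite("pics/a3.png",c)
```

```text
(no output)
```

View pics/a3.png

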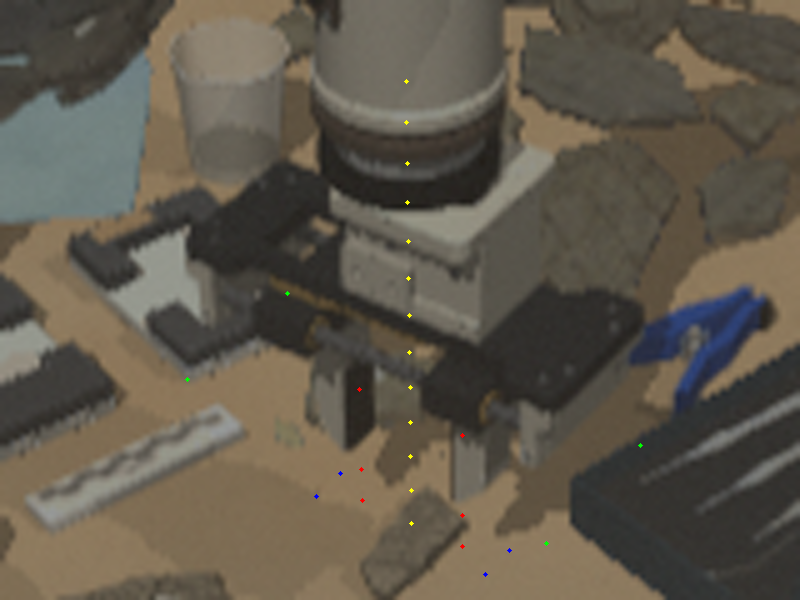

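Run:
```python
from h import *
s=read_state();p=np.array(s["ee_pos"]); M=R.from_rotvec(s["orientation"]).as_matrix()
d=capture("top"); r0,c0=200,260
c=cv2.resize(d["frame"][r0:r0+100,c0:c0+130],None,fx=6,fy=6,interpolation=cv2.INTER_CUBIC)
c=cv2.convertScaleAbs(c,alpha=1.5)
def dot(v,col,o):
    u=proj(d,p+np.array(o)+M@np.array(v))[0]; cv2.circle(c,(int((u[0]-c0+.5)*6),int((u[1]-r0+.5)*6)),3,col,-1)
for o,col in(([0,0,0],(0,0,255)),([0,0,.03],(0,255,0)),([.025,-.017,0],(255,0,0))):
  for k in(-1,1):
    dot([0,k*s["grip_width"]/2,0],col,o)
    for x in(-1,1): dot([x*.0375,k*.095,-.066],col,o); dot([x*.0095,k*(s["grip_width"]/2+.019),0],col,o)
cv2.imwrite("pics/a4.png",c)
```

```text
(no output)
```

View pics/a4.png

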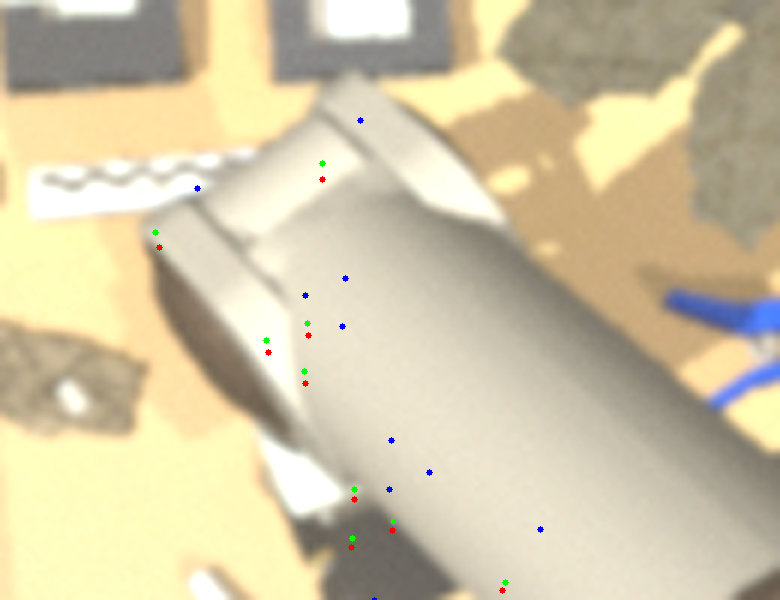

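```bash
python3 -m handwheel '[[[0.001,0.0004,0.018],[0,0,0],55],[[0.001,0.0004,0.018],[0,0,0],55],[[0.001,0.0004,0.018],[0,0,0],55]]'; python3 -m handwheel '[[[0,0,0.0025],[0,0,0],55],[[0,0,0.0025],[0,0,0],55]]'|egrep 'force|pos'
```

```text
time_s: 5.6
ee_pos: [0.4377, -0.0034, 0.004]
orientation: [-1.772, -2.593, 0.0]
wrist_force: [-0.1, -0.2, 0.5]
grip_width: 0.0553
gripper_force: 0.0
ee_pos: [0.4381, -0.0037, 0.0023]
wrist_force: [0.1, -0.1, 0.1]
gripper_force: 0.0
```

```bash
python3 -m handwheel '[[[0,0,0],[0,0,0],20],[[0,0,0],[0,0,0],20],[[0,0,0],[0,0,0],20],[[0,0,0],[0,0,0],20],[[0,0,0],[0,0,0],20]]' 15 |egrep 'force|pos|width'
python3 - <<'E'
from h import *
s=read_state();p=np.array(s["ee_pos"]); M=R.from_rotvec(s["orientation"]).as_matrix()
d=capture("scene"); r0,c0=200,270
c=cv2.resize(d["frame"][r0:r0+100,c0:c0+100],None,fx=6,fy=6,interpolation=cv2.INTER_CUBIC)
for k in(-1,1):
    for z in(0,-.019,-.03):
        u=proj(d,p+M@np.array([0,k*s["grip_width"]/2,z]))[0]; cv2.circle(c,(int((u[0]-c0+.5)*6),int((u[1]-r0+.5)*6)),2,(0,0,255),-1)
cv2.imwrite("pics/a5.png",c)
E
```

```text
ee_pos: [0.4381, -0.0037, 0.0024]
wrist_force: [0.0, -0.6, -0.5]
grip_width: 0.0201
gripper_force: 0.0
```

View pics/a5.png

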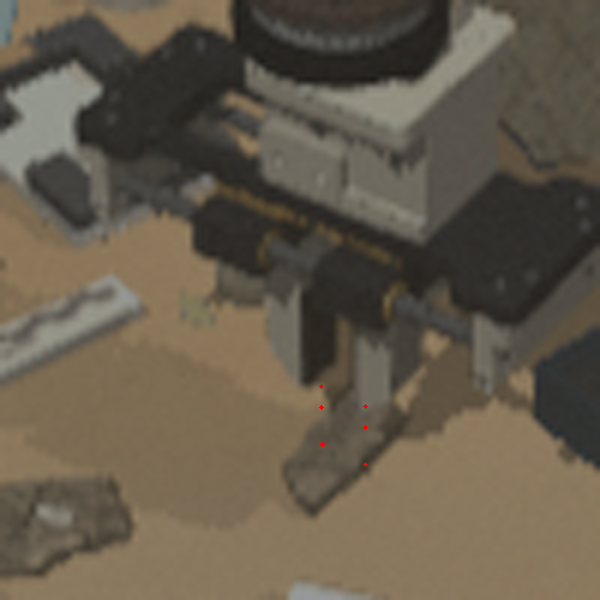

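```bash
python3 -m handwheel '[[[0,0,0],[0,0,0],55],[[0,0,0],[0,0,0],55],[[0.001,0,0.022],[0,0,0],55],[[0.001,0,0.022],[0,0,0],55],[[0.001,0,0.022],[0,0,0],55]]' |egrep 'force|pos|width';python3 -m handwheel '[[[0,0,0.006],[0,0,0],55],[[0,0,0.006],[0,0,0],55]]' |egrep 'force|pos|width'; python3 -m handwheel '[[[0,0,0.0025],[0,0,0],55],[[0,0,0.0025],[0,0,0],55]]' |egrep 'force|pos|width';python3 -m handwheel '[[[0,0,0.0025],[0,0,0],55],[[0,0,0.0025],[0,0,0],55]]' |egrep 'force|pos|width'
```

```text
ee_pos: [0.4379, -0.0028, -0.015]
wrist_force: [0.0, 1.4, -0.1]
grip_width: 0.0552
gripper_force: 0.0
ee_pos: [0.4377, -0.003, -0.0201]
wrist_force: [-0.1, -0.3, 0.6]
grip_width: 0.0548
gripper_force: 0.0
ee_pos: [0.4377, -0.003, -0.0221]
wrist_force: [0.5, -0.2, 0.2]
grip_width: 0.055
gripper_force: 0.0
ee_pos: [0.4377, -0.003, -0.0242]
wrist_force: [-0.3, 0.3, 0.3]
grip_width: 0.055
gripper_force: 0.0
```

```bash
for i in 1 2 3; do python3 -m handwheel '[[[0,0,0.002],[0,0,0],55],[[0,0,0.002],[0,0,0],55]]' |egrep 'force|pos' | head -2; done
```

```text
ee_pos: [0.4377, -0.003, -0.0258]
wrist_force: [-1.0, 1.0, 0.0]
ee_pos: [0.4377, -0.003, -0.0274]
wrist_force: [0.2, -0.4, 0.7]
ee_pos: [0.4378, -0.0029, -0.0289]
wrist_force: [0.9, 0.3, 0.2]
```

```bash
for i in 1 2 3; do python3 -m handwheel '[[[0,0,0.001],[0,0,0],55],[[0,0,0.001],[0,0,0],55]]' |egrep 'force|pos' | head -2; done
```

```text
ee_pos: [0.4378, -0.003, -0.0297]
wrist_force: [1.0, 0.1, 0.3]
ee_pos: [0.4378, -0.003, -0.0305]
wrist_force: [-0.9, -0.1, 0.2]
ee_pos: [0.4378, -0.003, -0.0313]
wrist_force: [0.2, 0.5, -0.8]
```

```bash
python3 -m handwheel '[[[0,0,0],[0,0,0],22],[[0,0,0],[0,0,0],22],[[0,0,0],[0,0,0],22],[[0,0,0],[0,0,0],22],[[0,0,0],[0,0,0],22]]' 15 |egrep 'force|pos|width'; python3 go.py .662 -.0235 .12 -1.54
```

```text
ee_pos: [0.4379, -0.0029, -0.0312]
wrist_force: [1.1, 0.6, -0.2]
grip_width: 0.0278
gripper_force: 14.7
t 10.03 p [ 0.4379 -0.0029 -0.0312] yYaw 0.371 tilt 0.01 q [ 0.57  0.61 -0.73  2.2   0.74  0.6  -0.35] F [ 1.1  0.6 -0.2] w 0.0278 gf 14.7
[0.662, -0.0235, 0.12, -1.54] shift [-0.1255  0.2518 -0.189 ] turn [ 0.    -0.     3.822]
```

```bash
python3 -m handwheel '[[[0,0,-0.03],[0,0,0],22],[[0,0,-0.06],[0,0,0],22],[[0,0,-0.12],[0,0,0],22],[[0,0,-0.12],[0,0,0],22],[[0,0,-0.12],[0,0,0.5],22]]' |egrep 'force|width'; python3 -m handwheel '[[[0,0,0],[0,0,1],22],[[0,0,0],[0,0,1],22],[[0,0,0],[0,0,1],22],[[0,0,0],[0,0,1],22]]' |egrep 'force|width'; python3 -m handwheel '[[[0,0,0],[0,0,1],22],[[0,0,0],[0,0,1],22],[[0,0,0],[0,0,1],22],[[0,0,0],[0,0,1],22]]' |egrep 'force|width';python3 -m handwheel '[[[0,0,0],[0,0,1],22],[[0,0,0],[0,0,1],22],[[0,0,0],[0,0,1],22],[[0,0,0],[0,0,1],22]]' |egrep 'force|width';python3 go.py .662 -.0235 .05 -1.54
```

```text
wrist_force: [-0.8, 0.4, -1.0]
grip_width: 0.0277
gripper_force: 14.7
wrist_force: [-0.1, 0.3, -0.7]
grip_width: 0.0281
gripper_force: 14.7
wrist_force: [-0.5, 0.3, 0.3]
grip_width: 0.0273
gripper_force: 14.7
wrist_force: [0.9, 0.0, -1.0]
grip_width: 0.0277
gripper_force: 14.7
t 12.15 p [ 0.4375 -0.003   0.0645] yYaw -1.312 tilt 0.04 q [ 0.43  0.33 -0.55  2.17  0.27  0.71 -1.61] F [ 0.9  0.  -1. ] w 0.0277 gf 14.7
[0.662, -0.0235, 0.05, -1.54] shift [0.2647 0.0967 0.0179] turn [0.    0.001 0.457]
```

```bash
python3 -m handwheel '[[[0.2655,0.097,0.018],[0,0,0.457],22],[[0.2655,0.097,0.018],[0,0,0.457],22],[[0.2655,0.097,0.018],[0,0,0.457],22],[[0.2655,0.097,0.018],[0,0,0.457],22],[[0.2655,0.097,0.018],[0,0,0.457],22]]' |egrep 'force|width'; python3 go.py .663 -.0235 -.003 -1.54
python3 - <<'E'
from h import *
s=read_state();p=np.array(s["ee_pos"])+[0,0,-.0+.031]; M=R.from_rotvec(s["orientation"]).as_matrix()
out=[]
for n in("scene","top"):
    d=capture(n); u=proj(d,p)[0]; r0,c0=int(u[1]-40),int(u[0]-40)
    out.append(cv2.resize(d["frame"][r0:r0+80,c0:c0+80],None,fx=5,fy=5,interpolation=cv2.INTER_CUBIC))
cv2.imwrite("pics/b1.png",np.hstack(out))
E
```

```text
wrist_force: [-0.3, -0.2, -0.9]
grip_width: 0.0281
gripper_force: 14.7
t 12.78 p [ 0.665  -0.0251  0.0491] yYaw -1.541 tilt 0.06 q [ 0.29  0.69 -0.42  1.61  0.33  0.92 -1.79] F [-0.3 -0.2 -0.9] w 0.0281 gf 14.7
[0.663, -0.0235, -0.003, -1.54] shift [-0.0025 -0.002   0.0651] turn [-0.002 -0.001 -0.003]
```

View pics/b1.png

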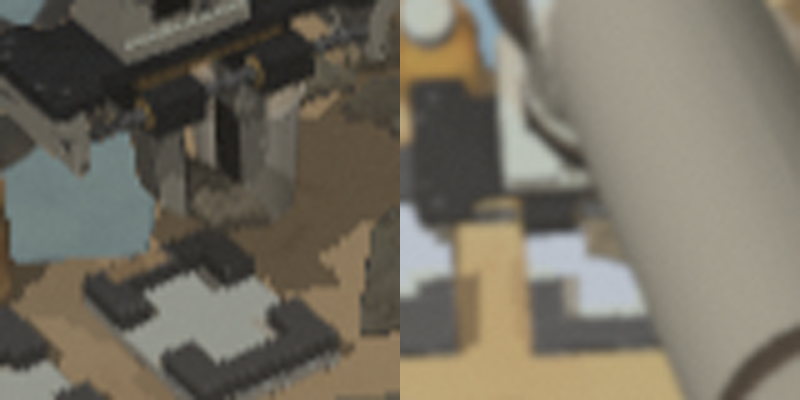

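```bash
python3 -m handwheel '[[[-0.0025,-0.002,0.03],[0,0,0],22],[[-0.0025,-0.002,0.06],[0,0,0],22],[[-0.0025,-0.002,0.06],[0,0,0],22],[[-0.0025,-0.002,0.06],[0,0,0],22]]' |egrep 'force|width'; python3 go.py .663 -.0235 -.019 -1.54
```

```text
wrist_force: [0.9, -0.1, 0.3]
grip_width: 0.028
gripper_force: 14.7
t 13.38 p [ 0.6607 -0.0229  0.0033] yYaw -1.544 tilt 0.03 q [ 0.28  0.74 -0.4   1.64  0.36  0.84 -1.82] F [ 0.9 -0.1  0.3] w 0.028 gf 14.7
[0.663, -0.0235, -0.019, -1.54] shift [0.0028 0.0008 0.0279] turn [-0.    -0.001 -0.008]
```

```bash
python3 -m handwheel '[[[0.002,0,0.01],[0,0,0],22],[[0.002,0,0.01],[0,0,0],22],[[0.002,0,0.02],[0,0,0],22],[[0.002,0,0.026],[0,0,0],22],[[0.002,0,0.026],[0,0,0],22]]' |egrep 'force|width'; python3 go.py .663 -.0235 -.0225 -1.54
```

```text
wrist_force: [0.1, 0.2, -1.4]
grip_width: 0.0277
gripper_force: 14.7
t 14.0 p [ 0.6617 -0.023  -0.0193] yYaw -1.545 tilt 0.08 q [ 0.27  0.77 -0.39  1.64  0.37  0.81 -1.83] F [ 0.1  0.2 -1.4] w 0.0277 gf 14.7
[0.663, -0.0235, -0.0225, -1.54] shift [0.0016 0.0006 0.004 ] turn [-0.     0.003 -0.01 ]
```

```bash
for i in 1 2 ; do python3 -m handwheel '[[[0,0,0.002],[0,0,0],22],[[0,0,0.002],[0,0,0],22],[[0,0,0.002],[0,0,0],22]]' |egrep 'force|pos'; done; python3 -m handwheel '[[[0,0,0.0015],[0,0,0],22],[[0,0,0.0015],[0,0,0],22],[[0,0,0.0015],[0,0,0],22]]' |egrep 'force|pos'
```

```text
ee_pos: [0.6626, -0.023, -0.0199]
wrist_force: [0.3, 1.2, 0.1]
gripper_force: 14.7
ee_pos: [0.6624, -0.023, -0.0217]
wrist_force: [0.4, 0.7, -1.4]
gripper_force: 14.7
ee_pos: [0.6624, -0.023, -0.0229]
wrist_force: [-0.8, 0.3, 0.5]
gripper_force: 14.7
```

```bash
python3 -m handwheel '[[[0,0,0.001],[0,0,0],22],[[0,0,0.001],[0,0,0],22],[[0,0,0.001],[0,0,0],22]]' |egrep 'force|pos'; python3 -m handwheel '[[[0,0,0.0005],[0,0,0],22],[[0,0,0.0005],[0,0,0],22]]' |egrep 'force|pos'
```

```text
ee_pos: [0.6626, -0.0231, -0.0232]
wrist_force: [-2.7, -0.2, 4.7]
gripper_force: 14.7
ee_pos: [0.6627, -0.023, -0.0232]
wrist_force: [-3.3, -0.3, 8.5]
gripper_force: 14.7
```

```bash
python3 -m handwheel '[[[0,0,0],[0,0,0],42],[[0,0,0],[0,0,0],42],[[0,0,-0.01],[0,0,0],42],[[0,0,-0.06],[0,0,0],42],[[0,0,-0.11],[0,0,0],42]]' |egrep 'force|width'; python3 go.py .470 .120 .06 -.26
```

```text
wrist_force: [1.1, -0.5, 0.0]
grip_width: 0.0422
gripper_force: 0.0
t 16.38 p [ 0.6621 -0.0229  0.0648] yYaw -1.545 tilt 0.05 q [ 0.3   0.66 -0.43  1.61  0.32  0.94 -1.79] F [ 1.1 -0.5  0. ] w 0.0422 gf 0.0
[0.47, 0.12, 0.06, -0.26] shift [-0.2354 -0.1848  0.0062] turn [-2.00e-03  1.00e-03 -2.57e+00]
```

```bash
python3 -m handwheel '[[[0,0,-0.02],[0,0,0],70],[[0,0,-0.02],[0,0,0],70]]' >/dev/null; python3 go.py .470 .120 .06 -.26
```

```text
t 16.62 p [ 0.6634 -0.0231  0.0812] yYaw -1.545 tilt 0.15 q [ 0.3   0.64 -0.44  1.6   0.32  0.96 -1.79] F [-0.2 -0.4 -0.3] w 0.0574 gf 0.0
[0.47, 0.12, 0.06, -0.26] shift [-0.2371 -0.1851  0.0258] turn [ 0.004 -0.004 -2.57 ]
```

```bash
python3 -m handwheel '[[[-0.237,-0.185,0],[0,0,-1],70],[[-0.237,-0.185,0],[0,0,-1],70],[[-0.237,-0.185,0],[0,0,-1],70],[[-0.237,-0.185,0],[0,0,-1],70],[[-0.237,-0.185,0],[0,0,-1],70]]' >/dev/null;python3 -m handwheel '[[[0,0,0],[0,0,-1],70],[[0,0,0],[0,0,-1],70],[[0,0,0],[0,0,-1],70],[[0,0,0],[0,0,-1],70]]' >/dev/null; python3 go.py .470 .120 .0 -.26
python3 - <<'E'
from m import *
# recheck pack of slim from top, arm now away?
from fit import padfit
d=capture("top"); c=(.662,-.0235)
cv2.imwrite("pics/chk_slim.png",cv2.resize(ortho(d,c[0]-.07,c[0]+.07,c[1]-.06,c[1]+.06,.02,1000),None,fx=3,fy=3))
P,im,k=seg(d,c,.02,.058,0,0,lambda H:(H[...,2]<150)&(H[...,2]>85))
for n in("top","scene"):
    d=capture(n)
    for o in cut_out(n,"sherd_slim"):
        g=ground(d,np.argwhere(o["pixels"])[:,::-1],.018); r=cv2.minAreaRect(np.float32(g*1000)); print(n,o["confidence"],np.round(r[0]),np.round(r[1]),r[2])
E
```

```text
t 17.75 p [0.4689 0.1192 0.0788] yYaw -0.548 tilt 0.11 q [ 0.33  0.43 -0.75  2.04  0.4   0.81 -1.21] F [-0.6  0.1 -0.2] w 0.07 gf 0.0
[0.47, 0.12, 0.0, -0.26] shift [0.0016 0.0008 0.0985] turn [-0.004  0.001 -0.575]
top 0.5 [661. -27.] [27. 65.] 88.15260314941406
scene 0.47 [645. -30.] [28. 46.] 59.18178176879883
```

```bash
python3 -m handwheel '[[[0.0016,0.0008,0.05],[0,0,-0.57],70],[[0.0016,0.0008,0.08],[0,0,-0.57],70],[[0.0016,0.0008,0.1],[0,0,-0.57],70],[[0.0016,0.0008,0.1],[0,0,-0.57],70],[[0.0016,0.0008,0.1],[0,0,-0.57],70]]' |egrep 'force|width'; python3 go.py .470 .120 -.029 -.26
```

```text
wrist_force: [-0.9, 0.2, -0.0]
grip_width: 0.0698
gripper_force: 0.0
t 18.62 p [0.471  0.1212 0.0007] yYaw -0.261 tilt 0.08 q [ 0.27  0.58 -0.71  2.08  0.6   0.69 -1.09] F [-0.9  0.2 -0. ] w 0.0698 gf 0.0
[0.47, 0.12, -0.029, -0.26] shift [-0.0018 -0.0009  0.0371] turn [ 0.003 -0.001 -0.002]
```

```bash
python3 -m handwheel '[[[-0.001,-0.0005,0.01],[0,0,0],70],[[-0.001,-0.0005,0.02],[0,0,0],70],[[-0.001,-0.0005,0.02],[0,0,0],70]]' |egrep 'force|pos';python3 -m handwheel '[[[0,0,0.006],[0,0,0],70],[[0,0,0.012],[0,0,0],70],[[0,0,0.018],[0,0,0],70],[[0,0,0.018],[0,0,0],70]]' |egrep 'force|pos'; python3 go.py .470 .120 -.031 -.26
```

```text
ee_pos: [0.4691, 0.1198, -0.0166]
wrist_force: [-0.7, -0.5, 0.1]
gripper_force: 0.0
ee_pos: [0.4693, 0.12, -0.0309]
wrist_force: [-0.5, 0.4, 0.2]
gripper_force: 0.0
t 19.5 p [ 0.4693  0.12   -0.0309] yYaw -0.26 tilt 0.05 q [ 0.23  0.64 -0.65  2.09  0.66  0.63 -1.14] F [-0.5  0.4  0.2] w 0.07 gf 0.0
[0.47, 0.12, -0.031, -0.26] shift [0.0002 0.0008 0.0001] turn [-0.001  0.001  0.   ]
```

```bash
python3 -m handwheel '[[[0,0,0],[0,0,0],38],[[0,0,0],[0,0,0],38],[[0,0,0],[0,0,0],38],[[0,0,0],[0,0,0],38],[[0,0,0],[0,0,0],38]]' 15 |egrep 'force|pos|width'; python3 -m handwheel '[[[0,0,-0.03],[0,0,0],38],[[0,0,-0.06],[0,0,0],38],[[0,0,-0.12],[0,0,0],38],[[0,0,-0.12],[0,0,0],38],[[0,0,-0.12],[0,0,0.4],38]]' |egrep 'force|width';python3 -m handwheel '[[[0,0,0],[0,0,1],38],[[0,0,0],[0,0,1],38],[[0,0,0],[0,0,1],38],[[0,0,0],[0,0,1],38]]' |egrep 'force|width';python3 go.py .659 .2165 .05 -1.551
```

```text
ee_pos: [0.4699, 0.1201, -0.0303]
wrist_force: [-0.1, -0.4, 1.0]
grip_width: 0.0455
gripper_force: 15.0
wrist_force: [0.4, -0.1, -1.1]
grip_width: 0.0455
gripper_force: 15.0
wrist_force: [0.0, 0.5, -0.1]
grip_width: 0.0454
gripper_force: 15.0
t 21.25 p [0.469  0.1198 0.0648] yYaw -0.946 tilt 0.08 q [ 0.24  0.43 -0.65  2.06  0.37  0.77 -1.58] F [ 0.   0.5 -0.1] w 0.0454 gf 15.0
[0.659, 0.2165, 0.05, -1.551] shift [0.2633 0.0409 0.0181] turn [1.00e-03 3.00e-03 1.21e+00]
```

```bash
python3 -m handwheel '[[[0.263,0.041,0],[0,0,1],38],[[0.263,0.041,0],[0,0,1],38],[[0.263,0.041,0],[0,0,1],38],[[0.263,0.041,0],[0,0,1],38],[[0.263,0.041,0],[0,0,1],38]]' |egrep 'force|width';python3 -m handwheel '[[[0,0,0],[0,0,0.2],38],[[0,0,0],[0,0,0.2],38]]' |egrep 'force|width';python3 go.py .659 .2165 .003 -1.551
```

```text
wrist_force: [-0.9, -0.4, 0.2]
grip_width: 0.0455
gripper_force: 15.0
wrist_force: [-0.6, -0.2, -0.7]
grip_width: 0.0456
gripper_force: 15.0
t 22.12 p [0.6582 0.2151 0.0648] yYaw -1.546 tilt 0.13 q [-0.06  0.71 -0.45  1.52  0.35  0.99 -2.15] F [-0.6 -0.2 -0.7] w 0.0456 gf 15.0
[0.659, 0.2165, 0.003, -1.551] shift [ 0.0012 -0.0018  0.0772] turn [0.003 0.004 0.011]
```

```bash
python3 -m handwheel '[[[0.0005,-0.001,0.03],[0,0,0.01],38],[[0.0005,-0.001,0.07],[0,0,0.01],38],[[0.0005,-0.001,0.077],[0,0,0.01],38],[[0.0005,-0.001,0.077],[0,0,0.01],38]]' |egrep 'force|width';python3 go.py .659 .2165 -.019 -1.551
```

```text
wrist_force: [-0.5, -0.8, -0.2]
grip_width: 0.0455
gripper_force: 15.0
t 22.62 p [0.6593 0.2169 0.003 ] yYaw -1.552 tilt 0.1 q [-0.08  0.79 -0.42  1.54  0.38  0.89 -2.18] F [-0.5 -0.8 -0.2] w 0.0455 gf 15.0
[0.659, 0.2165, -0.019, -1.551] shift [-0.0003  0.0004  0.0275] turn [ 0.001  0.003 -0.002]
```

```bash
python3 -m handwheel '[[[0,0,0.01],[0,0,0],38],[[0,0,0.02],[0,0,0],38],[[0,0,0.026],[0,0,0],38],[[0,0,0.026],[0,0,0],38],[[0,0,0.026],[0,0,0],38]]' |egrep 'force|pos'; for i in 1 2 3; do python3 -m handwheel '[[[0,0,0.0015],[0,0,0],38],[[0,0,0.0015],[0,0,0],38]]' |egrep 'wrist|pos'; done
```

```text
ee_pos: [0.6603, 0.2172, -0.0167]
wrist_force: [0.0, 0.3, -0.7]
gripper_force: 15.0
ee_pos: [0.6601, 0.2171, -0.018]
wrist_force: [-0.2, -0.0, -1.7]
ee_pos: [0.66, 0.217, -0.0194]
wrist_force: [0.2, -0.0, -1.2]
ee_pos: [0.6599, 0.2171, -0.0206]
wrist_force: [-0.2, 0.7, -0.7]
```

```bash
for i in 1 2 3; do python3 -m handwheel '[[[0,0,0.001],[0,0,0],38],[[0,0,0.001],[0,0,0],38]]' |egrep 'wrist|pos'; done
```

```text
ee_pos: [0.66, 0.2171, -0.0214]
wrist_force: [0.4, -1.1, -0.8]
ee_pos: [0.66, 0.2171, -0.0221]
wrist_force: [-0.1, 0.3, -1.1]
ee_pos: [0.6601, 0.2171, -0.0223]
wrist_force: [-2.0, -0.3, 4.8]
```

```bash
python3 -m handwheel '[[[0,0,0],[0,0,0],58],[[0,0,0],[0,0,0],58],[[0,0,-0.01],[0,0,0],58],[[0,0,-0.06],[0,0,0],58],[[0,0,-0.12],[0,0,0],58]]' |egrep 'force|width'; python3 go.py .473 .2385 .06 -.36
```

```text
wrist_force: [0.5, -0.1, 1.0]
grip_width: 0.058
gripper_force: 0.0
t 25.38 p [0.6592 0.2168 0.0733] yYaw -1.552 tilt 0.12 q [-0.06  0.71 -0.45  1.51  0.34  1.   -2.15] F [ 0.5 -0.1  1. ] w 0.058 gf 0.0
[0.473, 0.2385, 0.06, -0.36] shift [-0.2322 -0.0314  0.0172] turn [-2.000e-03  4.000e-03 -2.385e+00]
```

```bash
python3 -m handwheel '[[[-0.232,-0.031,0],[0,0,-1],52],[[-0.232,-0.031,0],[0,0,-1],52],[[-0.232,-0.031,0],[0,0,-1],52],[[-0.232,-0.031,0],[0,0,-1],52]]' >/dev/null;python3 -m handwheel '[[[0,0,0],[0,0,-1],52],[[0,0,0],[0,0,-1],52],[[0,0,0],[0,0,-1],52],[[0,0,0],[0,0,-1],52]]' >/dev/null; python3 go.py .473 .2385 .0 -.36
python3 - <<'E'
from h import *
for n in("top","scene"):
    d=capture(n)
    for t,z in(("sherd_broad",.015),("sherd_slim",.015),("sherd_square",.008),("sherd_small",.008)):
      for o in cut_out(n,t)[:2]:
        g=ground(d,np.argwhere(o["pixels"])[:,::-1],z); r=cv2.minAreaRect(np.float32(g*1000)); print(n,t,round(float(o["confidence"]),2),np.round(r[0]),np.round(r[1]),round(r[2]))
E
```

```text
t 26.38 p [0.4751 0.2385 0.0735] yYaw -0.555 tilt 0.06 q [ 0.07  0.52 -0.74  1.94  0.46  0.86 -1.46] F [-0.2 -0.  -0.3] w 0.0519 gf 0.0
[0.473, 0.2385, 0.0, -0.36] shift [-0.0014 -0.0023  0.0919] turn [ 0.001 -0.002 -0.39 ]
top sherd_broad 0.92 [663. 216.] [46. 80.] 90
top sherd_slim 0.63 [662. -25.] [67. 28.] 4
top sherd_square 0.51 [417. 344.] [56. 28.] 66
scene sherd_broad 0.4 [688. 221.] [15. 30.] 55
scene sherd_slim 0.55 [687. 220.] [16. 30.] 54
scene sherd_slim 0.49 [662. -26.] [33. 69.] 90
scene sherd_square 0.74 [422. 342.] [47. 49.] 87
scene sherd_small 0.65 [422. 342.] [48. 46.] 86
scene sherd_small 0.57 [473. 242.] [34. 38.] 63
```

```bash
python3 -m handwheel '[[[-0.001,-0.002,0.05],[0,0,-0.39],52],[[-0.001,-0.002,0.08],[0,0,-0.39],52],[[-0.001,-0.002,0.092],[0,0,-0.39],52],[[-0.001,-0.002,0.092],[0,0,-0.39],52],[[-0.001,-0.002,0.092],[0,0,-0.39],52]]' |egrep 'wrist'; python3 go.py .473 .2395 -.03 -.36
```

```text
wrist_force: [0.1, -0.4, 0.7]
t 27.5 p [0.473  0.2393 0.0005] yYaw -0.358 tilt 0.1 q [ 0.03  0.64 -0.69  1.97  0.6   0.74 -1.39] F [ 0.1 -0.4  0.7] w 0.0521 gf 0.0
[0.473, 0.2395, -0.03, -0.36] shift [ 0.0002 -0.0002  0.0381] turn [ 0.002 -0.002  0.005]
```

```bash
python3 -m handwheel '[[[0,0,0.01],[0,0,0],52],[[0,0,0.02],[0,0,0],52],[[0,0,0.02],[0,0,0],52]]' |egrep 'wrist|pos';python3 -m handwheel '[[[0,0,0.006],[0,0,0],52],[[0,0,0.012],[0,0,0],52],[[0,0,0.018],[0,0,0],52],[[0,0,0.018],[0,0,0],52]]' |egrep 'wrist|pos'; python3 -m handwheel '[[[0,0,0],[0,0,0],20],[[0,0,0],[0,0,0],20],[[0,0,0],[0,0,0],20],[[0,0,0],[0,0,0],20],[[0,0,0],[0,0,0],20]]' 12; python3 go.py .6615 .0975 .06 -1.536
```

```text
ee_pos: [0.4716, 0.2382, -0.0172]
wrist_force: [0.1, -0.5, -0.2]
ee_pos: [0.4719, 0.2385, -0.0313]
wrist_force: [0.6, -0.5, 0.1]
time_s: 29.0
ee_pos: [0.4724, 0.2387, -0.0307]
orientation: [2.581, 1.791, 0.0]
wrist_force: [0.1, 0.4, 1.4]
grip_width: 0.0249
gripper_force: 11.9
t 29.0 p [ 0.4724  0.2387 -0.0307] yYaw -0.357 tilt 0.02 q [-0.    0.69 -0.65  1.98  0.65  0.69 -1.42] F [0.1 0.4 1.4] w 0.0249 gf 11.9
[0.6615, 0.0975, 0.06, -1.536] shift [-0.0826  0.2832 -0.1134] turn [ 0.000e+00 -1.000e-03  2.357e+00]
```

```bash
python3 -m handwheel '[[[0,0,-0.03],[0,0,0],20],[[0,0,-0.06],[0,0,0],20],[[0,0,-0.12],[0,0,0],20],[[0,0,-0.12],[0,0,0],20],[[0,0,-0.12],[0,0,0.357],20]]' |egrep 'force|width';python3 -m handwheel '[[[0,0,0],[0,0,1],20],[[0,0,0],[0,0,1],20],[[0,0,0],[0,0,1],20],[[0,0,0],[0,0,1],20]]' |egrep 'force|width';python3 go.py .6615 .0975 .06 -1.536
```

```text
wrist_force: [-1.0, 0.2, -0.9]
grip_width: 0.025
gripper_force: 11.9
wrist_force: [0.4, -0.5, -0.1]
grip_width: 0.025
gripper_force: 11.9
t 30.12 p [0.4717 0.2383 0.0644] yYaw -1.035 tilt 0.07 q [-0.02  0.5  -0.62  1.95  0.39  0.81 -1.89] F [ 0.4 -0.5 -0.1] w 0.025 gf 11.9
[0.6615, 0.0975, 0.06, -1.536] shift [0.114  0.2725 0.0055] turn [1.000e-03 2.000e-03 1.003e+00]
```

```bash
python3 -m handwheel '[[[0.114,0.2725,0],[0,0,1],20],[[0.114,0.2725,0],[0,0,1],20],[[0.114,0.2725,0],[0,0,1],20],[[0.114,0.2725,0],[0,0,1],20],[[0.114,0.2725,0],[0,0,1],20]]' |egrep 'force|width';python3 go.py .6615 .0975 .003 -1.536
python3 - <<'E'
from h import *
s=read_state(); d=capture("scene"); z=s["ee_pos"][2]+.0312+.008
for t in("sherd_small",):
  for o in cut_out("scene",t)[:2]:
    g=ground(d,np.argwhere(o["pixels"])[:,::-1],z); r=cv2.minAreaRect(np.float32(g*1000)); print(round(float(o["confidence"]),2),o["extent"],np.round(r[0]),np.round(r[1]),round(r[2]))
u=proj(d,np.array(s["ee_pos"])+[0,0,.035])[0]; r0,c0=int(u[1]-35),int(u[0]-40)
cv2.imwrite("pics/c1.png",cv2.resize(d["frame"][r0:r0+70,c0:c0+80],None,fx=8,fy=8,interpolation=cv2.INTER_CUBIC))
E
```

```text
wrist_force: [-0.9, 0.3, -0.0]
grip_width: 0.0256
gripper_force: 11.9
t 30.75 p [0.6647 0.0916 0.0638] yYaw -1.541 tilt 0.16 q [ 0.12  0.68 -0.44  1.59  0.33  0.95 -1.97] F [-0.9  0.3 -0. ] w 0.0256 gf 11.9
[0.6615, 0.0975, 0.003, -1.536] shift [-0.0038 -0.0076  0.076 ] turn [ 0.005 -0.001 -0.009]
```

View pics/c1.png

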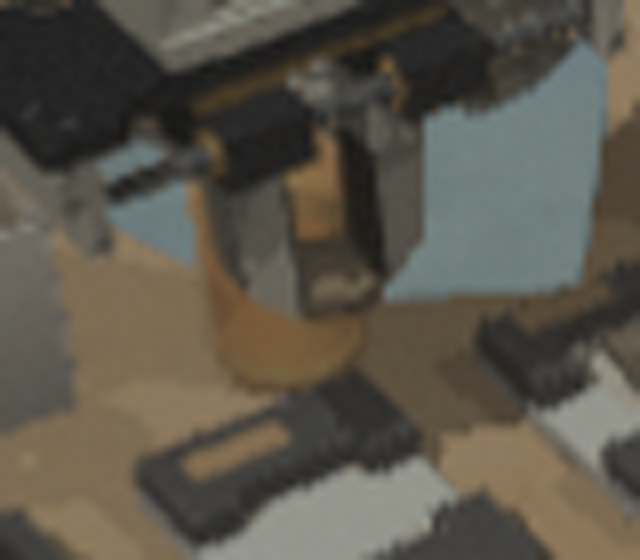

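```bash
python3 -m handwheel '[[[0,0,0],[0,0,0],20],[[0,0,0.03],[0,0,0],20],[[0,0,0.06],[0,0,0],20],[[0,0,0.06],[0,0,0],20]]' |egrep 'wrist';python3 go.py .6615 .0975 .003 -1.536
```

```text
wrist_force: [-0.1, -0.3, -0.1]
t 31.35 p [0.6589 0.0986 0.0152] yYaw -1.533 tilt 0.26 q [ 0.1   0.73 -0.42  1.62  0.36  0.87 -1.99] F [-0.1 -0.3 -0.1] w 0.0252 gf 11.9
[0.6615, 0.0975, 0.003, -1.536] shift [0.0033 0.0014 0.0153] turn [0.    0.009 0.006]
```

```bash
python3 -m handwheel '[[[0.002,0.001,0.01],[0,0,0],20],[[0.002,0.001,0.014],[0,0,0],20],[[0.002,0.001,0.014],[0,0,0],20],[[0.002,0.001,0.014],[0,0,0],20]]' |egrep 'wrist';python3 go.py .6615 .0975 -.020 -1.536
```

```text
wrist_force: [-0.3, 0.5, 0.2]
t 31.85 p [0.6638 0.0969 0.0064] yYaw -1.536 tilt 0.04 q [ 0.1   0.75 -0.41  1.61  0.37  0.86 -1.99] F [-0.3  0.5  0.2] w 0.0249 gf 11.9
[0.6615, 0.0975, -0.02, -1.536] shift [-0.0029 -0.0009  0.033 ] turn [-0.    -0.001 -0.   ]
```

```bash
python3 -m handwheel '[[[-0.0015,-0.0005,0.01],[0,0,0],20],[[-0.0015,-0.0005,0.02],[0,0,0],20],[[-0.0015,-0.0005,0.029],[0,0,0],20],[[-0.0015,-0.0005,0.029],[0,0,0],20],[[-0.0015,-0.0005,0.029],[0,0,0],20]]' |egrep 'wrist|pos'; for i in 1 2 3; do python3 -m handwheel '[[[0,0,0.0015],[0,0,0],20],[[0,0,0.0015],[0,0,0],20]]' |egrep 'wrist|pos'; done
```

```text
ee_pos: [0.6623, 0.0973, -0.0173]
wrist_force: [-0.9, -1.0, -0.1]
ee_pos: [0.6624, 0.0972, -0.0183]
wrist_force: [-0.0, 0.7, -0.6]
ee_pos: [0.6622, 0.0972, -0.0197]
wrist_force: [0.1, 0.5, 0.6]
ee_pos: [0.6621, 0.0971, -0.021]
wrist_force: [0.2, 0.7, 0.2]
```

```bash
for i in 1 2 3; do python3 -m handwheel '[[[0,0,0.001],[0,0,0],20],[[0,0,0.001],[0,0,0],20]]' |egrep 'wrist|pos'; done
```

```text
ee_pos: [0.6622, 0.0972, -0.0217]
wrist_force: [-0.3, -0.9, 0.4]
ee_pos: [0.6622, 0.0972, -0.0225]
wrist_force: [-0.2, 0.1, 0.2]
ee_pos: [0.6623, 0.0972, -0.0228]
wrist_force: [-1.9, -0.5, 4.0]
```

```bash
python3 -m handwheel '[[[0,0,0],[0,0,0],40],[[0,0,0],[0,0,0],40],[[0,0,-0.01],[0,0,0],40],[[0,0,-0.06],[0,0,0],40],[[0,0,-0.12],[0,0,0],40]]' |egrep 'force|width'; python3 go.py .4245 .3395 .06 -.07
```

```text
wrist_force: [0.6, -1.3, 0.5]
grip_width: 0.0397
gripper_force: 0.0
t 34.6 p [0.6613 0.0971 0.073 ] yYaw -1.536 tilt 0.13 q [ 0.12  0.67 -0.45  1.59  0.33  0.97 -1.96] F [ 0.6 -1.3  0.5] w 0.0397 gf 0.0
[0.4245, 0.3395, 0.06, -0.07] shift [-0.2852 -0.3132  0.0169] turn [-0.003  0.004 -2.932]
```

```bash
python3 -m handwheel '[[[-0.285,-0.313,0],[0,0,-1],78],[[-0.285,-0.313,0],[0,0,-1],78],[[-0.285,-0.313,0],[0,0,-1],78],[[-0.285,-0.313,0],[0,0,-1],78],[[-0.285,-0.313,0],[0,0,-1],78]]' >/dev/null;python3 -m handwheel '[[[0,0,0],[0,0,-1],78],[[0,0,0],[0,0,-1],78],[[0,0,0],[0,0,-1],78],[[0,0,0],[0,0,-1],78]]' >/dev/null; python3 go.py .4245 .3395 .06 -.07
python3 - <<'E'
from h import *
for n in("top","scene"):
    d=capture(n)
    for t,z in(("sherd_small",.015),("sherd_square",.008)):
      for o in cut_out(n,t)[:2]:
        g=ground(d,np.argwhere(o["pixels"])[:,::-1],z); r=cv2.minAreaRect(np.float32(g*1000)); print(n,t,round(float(o["confidence"]),2),np.round(r[0]),np.round(r[1]),round(r[2]))
E
```

```text
t 35.73 p [0.4441 0.3209 0.0731] yYaw -0.537 tilt 0.03 q [-0.09  0.55 -0.74  1.9   0.48  0.88 -1.61] F [-0.7 -0.3  0.1] w 0.0782 gf 0.0
[0.4245, 0.3395, 0.06, -0.07] shift [ 0.0074 -0.033   0.0164] turn [ 0.    -0.001 -0.934]
scene sherd_square 0.66 [423. 342.] [48. 49.] 88
scene sherd_square 0.63 [670. -30.] [29. 69.] 90
```

```bash
python3 -m handwheel '[[[0.0074,-0.033,0.016],[0,0,-0.934],78],[[0.0074,-0.033,0.016],[0,0,-0.934],78],[[0.0074,-0.033,0.016],[0,0,-0.934],78],[[0.0074,-0.033,0.05],[0,0,-0.934],78],[[0.0074,-0.033,0.09],[0,0,-0.934],78]]' |egrep 'wrist'; python3 -m handwheel '[[[0,0,0],[0,0,0],78],[[0,0,0],[0,0,0],78]]' |egrep 'wrist'; python3 go.py .4245 .3395 -.031 -.07
```

```text
wrist_force: [1.4, 0.6, 0.4]
wrist_force: [-0.1, 0.1, 0.6]
t 36.9 p [0.4245 0.3401 0.0016] yYaw -0.069 tilt 0.05 q [-0.13  0.69 -0.76  1.94  0.66  0.79 -1.34] F [-0.1  0.1  0.6] w 0.0781 gf 0.0
[0.4245, 0.3395, -0.031, -0.07] shift [-0.0008  0.0001  0.0407] turn [ 0.001 -0.002  0.002]
```

```bash
python3 -m handwheel '[[[0,0,0.01],[0,0,0],78],[[0,0,0.02],[0,0,0],78],[[0,0,0.02],[0,0,0],78]]' |egrep 'wrist|pos';python3 -m handwheel '[[[0,0,0.006],[0,0,0],78],[[0,0,0.012],[0,0,0],78],[[0,0,0.018],[0,0,0],78],[[0,0,0.02],[0,0,0],78]]' |egrep 'wrist|pos'; python3 -m handwheel '[[[0,0,0],[0,0,0],42],[[0,0,0],[0,0,0],42],[[0,0,0],[0,0,0],42],[[0,0,0],[0,0,0],42],[[0,0,0],[0,0,0],42]]' 15; python3 go.py .6135 .338 .06 1.571
```

```text
ee_pos: [0.424, 0.3389, -0.0158]
wrist_force: [0.8, -0.1, 0.1]
ee_pos: [0.424, 0.3392, -0.0317]
wrist_force: [-0.9, -0.2, 0.5]
time_s: 38.4
ee_pos: [0.4244, 0.3393, -0.0311]
orientation: [2.297, 2.143, 0.0]
wrist_force: [0.5, -0.2, 1.6]
grip_width: 0.0439
gripper_force: 14.6
t 38.4 p [ 0.4244  0.3393 -0.0311] yYaw -0.069 tilt 0.02 q [-0.17  0.73 -0.72  1.94  0.71  0.74 -1.38] F [ 0.5 -0.2  1.6] w 0.0439 gf 14.6
[0.6135, 0.338, 0.06, 1.571] shift [ 0.0147  0.2359 -0.1139] turn [ 0.    0.   -3.28]
```

```bash
python3 -m handwheel '[[[0,0,-0.03],[0,0,0],42],[[0,0,-0.06],[0,0,0],42],[[0,0,-0.12],[0,0,0],42],[[0,0,-0.12],[0,0,-0.3],42],[[0,0,-0.12],[0,0,-0.6],42]]' |egrep 'force|width';for i in 1 2; do python3 -m handwheel '[[[0,0,0],[0,0,-1],42],[[0,0,0],[0,0,-1],42],[[0,0,0],[0,0,-1],42],[[0,0,0],[0,0,-1],42]]' |egrep 'force|width'; done;python3 go.py .6135 .338 .06 1.571
```

```text
wrist_force: [0.8, 0.9, -0.2]
grip_width: 0.044
gripper_force: 14.6
wrist_force: [0.6, 0.5, -0.6]
grip_width: 0.0439
gripper_force: 14.6
wrist_force: [-0.5, 0.1, -0.7]
grip_width: 0.0438
gripper_force: 14.6
t 40.02 p [0.4241 0.3393 0.0645] yYaw 1.228 tilt 0.03 q [ 0.1   0.75 -1.12  1.91  0.8   1.02 -0.15] F [-0.5  0.1 -0.7] w 0.0438 gf 14.6
[0.6135, 0.338, 0.06, 1.571] shift [-0.2235  0.0781  0.0055] turn [-0.    -0.001 -0.687]
```

```bash
python3 -m handwheel '[[[-0.2235,0.078,0],[0,0,-0.687],42],[[-0.2235,0.078,0],[0,0,-0.687],42],[[-0.2235,0.078,0],[0,0,-0.687],42],[[-0.2235,0.078,0],[0,0,-0.687],42],[[-0.2235,0.078,0],[0,0,-0.687],42]]' |egrep 'force|width';python3 -m handwheel '[[[0,0,0],[0,0,0],42],[[0,0,0],[0,0,0],42]]'|egrep pos;python3 go.py .6135 .338 .0 1.571
python3 - <<'E'
from h import *
s=read_state(); z=s["ee_pos"][2]+.0312+.006
for n in("scene","top"):
  d=capture(n)
  for o in cut_out(n,"sherd_square")[:2]:
    g=ground(d,np.argwhere(o["pixels"])[:,::-1],z); r=cv2.minAreaRect(np.float32(g*1000)); print(n,round(float(o["confidence"]),2),np.round(o["extent"]),np.round(r[0]),np.round(r[1]),round(r[2]), len(g))
  for t in("sherd_small","sherd_slim","sherd_broad"):
   for o in cut_out(n,t)[:1]:
    g=ground(d,np.argwhere(o["pixels"])[:,::-1],.015); r=cv2.minAreaRect(np.float32(g*1000)); print(n,t,round(float(o["confidence"]),2),np.round(r[0]),np.round(r[1]),round(r[2]))
E
```

```text
wrist_force: [0.1, -0.2, -0.7]
grip_width: 0.0441
gripper_force: 14.6
ee_pos: [0.6125, 0.3392, 0.0651]
t 40.9 p [0.6125 0.3392 0.0651] yYaw 1.576 tilt 0.02 q [ 0.1   0.98 -1.1   1.49  0.9   1.23  0.45] F [ 0.1 -0.  -0.6] w 0.0442 gf 14.6
[0.6135, 0.338, 0.0, 1.571] shift [-0.0013 -0.0014  0.0814] turn [-0.001  0.001  0.01 ]
scene 0.75 [139. 252. 160. 270.] [606. 337.] [38. 57.] 85 275
scene sherd_small 0.55 [665.  96.] [26. 43.] 80
scene sherd_slim 0.56 [663. -26.] [29. 70.] 90
scene sherd_broad 0.67 [659. 214.] [85. 44.] 5
top sherd_slim 0.5 [673. -23.] [43. 24.] 16
```

```bash
python3 -m handwheel '[[[-0.001,-0.001,0.03],[0,0,0],42],[[-0.001,-0.001,0.06],[0,0,0],42],[[-0.001,-0.001,0.08],[0,0,0],42],[[-0.001,-0.001,0.08],[0,0,0],42],[[-0.001,-0.001,0.08],[0,0,0],42]]' |egrep 'wrist';python3 go.py .6135 .338 -.02 1.571
```

```text
wrist_force: [-0.6, 0.2, -0.7]
t 42.02 p [0.6145 0.3384 0.001 ] yYaw 1.575 tilt 0.05 q [ 0.08  1.05 -1.05  1.51  0.96  1.16  0.42] F [-0.6  0.2 -0.7] w 0.0444 gf 14.6
[0.6135, 0.338, -0.02, 1.571] shift [ 0.0012 -0.0005  0.0263] turn [0.002 0.    0.007]
```

```bash
python3 -m handwheel '[[[0,0,0.01],[0,0,0],42],[[0,0,0.02],[0,0,0],42],[[0,0,0.02],[0,0,0],42],[[0,0,0.02],[0,0,0],42]]' |egrep 'wrist|pos'; python3 -m handwheel '[[[0,0,0.0015],[0,0,0],42],[[0,0,0.0015],[0,0,0],42]]' |egrep 'wrist|pos'
```

```text
ee_pos: [0.6144, 0.3379, -0.0152]
wrist_force: [0.1, 0.0, -0.1]
ee_pos: [0.6145, 0.3378, -0.0164]
wrist_force: [1.2, -0.5, 0.3]
```

```bash
for i in 1 2 3; do python3 -m handwheel '[[[0,0,0.0015],[0,0,0],42],[[0,0,0.0015],[0,0,0],42]]' |egrep 'wrist|pos'; done; python3 -m handwheel '[[[0,0,0.001],[0,0,0],42],[[0,0,0.001],[0,0,0],42]]' |egrep 'wrist|pos'; python3 -m handwheel '[[[0,0,0.001],[0,0,0],42],[[0,0,0.001],[0,0,0],42]]' |egrep 'wrist|pos'
```

```text
ee_pos: [0.6144, 0.3377, -0.0178]
wrist_force: [0.1, 1.1, -0.7]
ee_pos: [0.6144, 0.3377, -0.019]
wrist_force: [-0.4, 0.3, -0.9]
ee_pos: [0.6144, 0.3377, -0.0202]
wrist_force: [-0.1, -1.0, -0.9]
ee_pos: [0.6144, 0.3378, -0.0209]
wrist_force: [0.3, -0.4, 0.4]
ee_pos: [0.6144, 0.3378, -0.0217]
wrist_force: [-0.8, 0.7, -0.4]
```

```bash
for i in 1 2; do python3 -m handwheel '[[[0,0,0.0008],[0,0,0],42],[[0,0,0.0008],[0,0,0],42]]' |egrep 'wrist|pos'; done
```

```text
ee_pos: [0.6144, 0.3378, -0.0224]
wrist_force: [-0.2, -0.1, -0.2]
ee_pos: [0.6145, 0.3378, -0.0229]
wrist_force: [-0.3, -0.4, -0.6]
```

```bash
python3 -m handwheel '[[[0,0,0.0006],[0,0,0],42],[[0,0,0.0006],[0,0,0],42]]' |egrep 'wrist|pos';python3 -m handwheel '[[[0,0,0.0004],[0,0,0],42],[[0,0,0.0004],[0,0,0],42]]' |egrep 'wrist|pos'
```

```text
ee_pos: [0.6145, 0.3379, -0.0231]
wrist_force: [0.0, -1.2, 2.7]
ee_pos: [0.6145, 0.3379, -0.0231]
wrist_force: [-2.4, -0.5, 5.0]
```

Contact on the floor; release, raise and move clear to check.

```bash
python3 -m handwheel '[[[0,0,0],[0,0,0],60],[[0,0,0],[0,0,0],60],[[0,0,-0.01],[0,0,0],60],[[0,0,-0.06],[0,0,0],60],[[0,0,-0.15],[0,0,0],60]]' |egrep 'force|width'; python3 -m handwheel '[[[0,0,-0.2],[0,0,0],60],[[0.1,-0.05,-0.2],[0,0,0],60],[[0.25,0.1,-0.2],[0,0,0],60],[[0.25,0.4,-0.2],[0,0,0],60],[[0.25,0.4,-0.2],[0,0,0],60]]' |egrep 'force|width|pos'; python3 -m handwheel '[[[0,-0.3,0],[0,0,0],60],[[0,-0.3,0],[0,0,0],60],[[0,-0.3,0],[0,0,0],60],[[0,-0.3,0],[0,0,0],60],[[0,-0.3,0],[0,0,0],60]]' |egrep 'force|width|pos'
```

```text
wrist_force: [0.9, 0.8, 0.6]
grip_width: 0.06
gripper_force: 0.0
ee_pos: [0.4826, 0.4675, 0.2263]
wrist_force: [0.5, 0.0, 0.3]
grip_width: 0.0601
gripper_force: 0.0
ee_pos: [0.4851, 0.2207, 0.2244]
wrist_force: [-0.6, 0.7, -0.3]
grip_width: 0.0602
gripper_force: 0.0
```

Run:
```python
from h import *
out=[]
for n in("top","scene"):
  d=capture(n)
  out.append(ortho(d,.54,.73,-.08,.4,.015,1600))
  for t in("sherd_square","sherd_small","sherd_slim","sherd_broad"):
   for o in cut_out(n,t)[:1]:
    g=ground(d,np.argwhere(o["pixels"])[:,::-1],.015); r=cv2.minAreaRect(np.float32(g*1000)); print(n,t,round(float(o["confidence"]),2),np.round(r[0]),np.round(r[1]),round(r[2]))
cv2.imwrite("pics/final.png",cv2.resize(np.vstack(out),(768,600)))
```

```text
top sherd_slim 0.55 [663. -24.] [64. 24.] 7
top sherd_broad 0.72 [683. 214.] [34. 34.] 88
scene sherd_square 0.59 [608. 342.] [40. 42.] 81
scene sherd_small 0.41 [666.  97.] [43. 26.] 2
scene sherd_slim 0.58 [662. -26.] [29. 68.] 90
scene sherd_broad 0.9 [659. 216.] [46. 86.] 87
```

View pics/final.png

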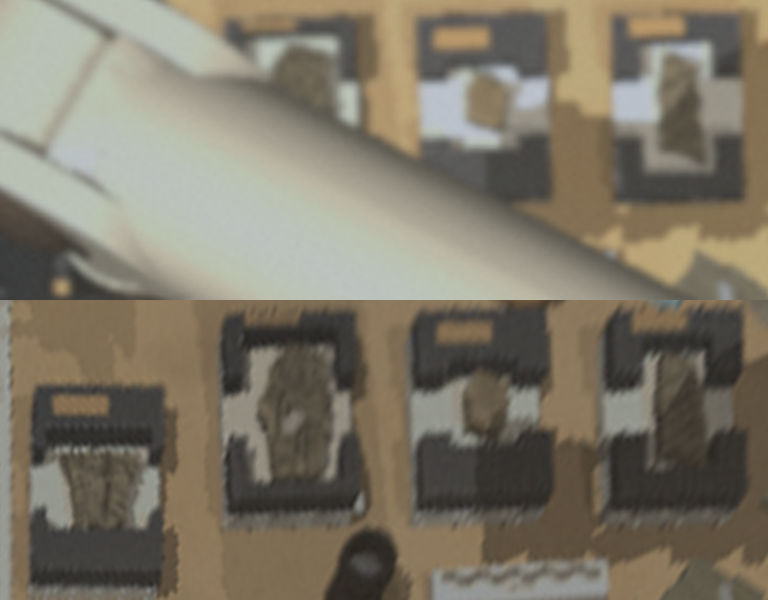

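The last picture shows all four sherds inside their own cut-outs: square at (100,488), broad at (300,415), small at (487,405) and slim at (680,410). The white floor shows around them and the gripper is clear.

```bash
python3 -c "
from rig import *
print(job_done(), read_state()['time_s'])"
```

```text
the job is handed in; nothing more can be done
the job is handed in; nothing more can be done
```

All four sherds were lowered gently until they touched the floor of their own cut-outs and the job was handed in at about 46 s; the packed sherd on the right was never approached, and the judge's verdict was not shown.

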